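# Pack the travelling spice case

### The job

Pack the wooden spice case for the outdoor kitchen: turn its two brass buttons aside, lift the lid panel out by its handle and lay it flat on the worktop, then stand every red-capped spice jar upright in a pocket of its own inside the case. Finally fit the panel back into the case so that it lies flat on its ledges, and turn both buttons back square over it so that nothing can fall out. Leave the brown bottle and the white bottle beside the case where they are.

Things in the scene. Friction and masses are not known exactly. Their poses are not given: they have to be found in the camera images.
- case: open light-wood case, fixed; outside 166 mm (x) by 224 mm (y), walls 18 mm, rim 132 mm high. Origin: centre of its underside; z up. A board inside has four square pockets, 49 mm wide, 46 mm deep, mouths chamfered 3 mm, floors at 12 mm, board top at 58 mm. Ledges 14 mm square in the inner corners, tops at 122 mm, carry the panel. Fingers closing along y have 31 mm on both sides of a jar in a pocket
- pocket0 (a point): centre of the floor of a pocket, at x -30 mm, y +40 mm of the case, 12 mm above the worktop; axes as the case
- pocket1 (a point): the same, at x -30, y -40 mm
- pocket2 (a point): the same, at x +30, y +40 mm
- pocket3 (a point): the same, at x +30, y -40 mm
- panel_seat (a point): point in the case where the panel's origin lies when it is seated: on the case's axis, 122 mm above the worktop; axes as the case
- panel: wooden lid panel, 123 mm (x) by 181 mm (y), 10 mm thick, 0.2 kg; lies in the case mouth on the corner ledges, flush with the rim, 3.5 mm play on every side, axes along the case's (a half turn fits too). Origin: centre of its underside. On top a steel bar handle along its x: 80 mm long, 14 mm wide, 30 to 40 mm above the underside, on two posts
- panel_handle (a point): middle of the handle bar, 35 mm above the panel's underside. There is room to lay the panel down between the case and the jars: the worktop is free there from x 0.40 to 0.56 m, over at least 220 mm in y
- btn_left (a joint): brass turn button on the rim at the case's +y end (rad, positive counter-clockwise from above, -1.6 to 1.6). 0: its flag points inward over the panel and holds it; it turns either way, frees the panel beyond 1.35, and stays where left (friction 0.05 N m). Flag 10 mm wide, reaching 30 mm from the pivot, 2 to 7 mm above the rim
- btn_right (a joint): the same for the button at the case's -y end (its flag points to the case's +y at 0)
- btn_left_grip (a point): in the thumb wing on that button, on the pivot axis, 18 mm above the rim (150 mm above the worktop), at x 0, y +103 mm of the case. The wing lies along the flag and this point's y axis: 30 mm long, 8 mm thick, centred on the pivot, 7 to 27 mm above the rim; pinch it and turn
- btn_right_grip (a point): the same for the other button, at x 0, y -103 mm of the case
- spice_1: spice jar with a shaker top, round, 45 mm across its red cap (the widest part, from 85 mm up), 42 mm across the glass, 106 mm tall, 0.11 kg; stands on the worktop. Origin: centre of its underside, z up along the jar. One of up to four alike, may be absent. Behind the jars stands the microwave (front at x 0.64 m, y from -0.04 m to the left, 0.27 m high)
- spice_2: spice jar with a shaker top, round, 45 mm across its red cap (the widest part, from 85 mm up), 42 mm across the glass, 106 mm tall, 0.11 kg; stands on the worktop. Origin: centre of its underside, z up along the jar. One of up to four alike, may be absent
- spice_3: spice jar with a shaker top, round, 45 mm across its red cap (the widest part, from 85 mm up), 42 mm across the glass, 106 mm tall, 0.11 kg; stands on the worktop. Origin: centre of its underside, z up along the jar. One of up to four alike, may be absent
- spice_4: spice jar with a shaker top, round, 45 mm across its red cap (the widest part, from 85 mm up), 42 mm across the glass, 106 mm tall, 0.11 kg; stands on the worktop. Origin: centre of its underside, z up along the jar. One of up to four alike, may be absent
- amber_bottle: brown dropper bottle, 33 mm across, 102 mm tall, beyond the case on its -y side; not to be moved. Origin: centre of its underside
- white_bottle: white bottle with a blue cap, 66 mm across, 140 mm tall, beyond the case on its -y side; not to be moved. Origin: centre of its underside
Things that resemble listed ones, but are neither listed nor needed, are in the scene too. Leave any purple look-alike of the spice_1 alone. Leave any green or purple look-alike of the spice_3 alone.

How it is judged:
On the way, in this order (a step that is already met when the one before it is completed fails the run):
1. both buttons are turned aside, more than 1.25 rad either way, the panel still in its seat ((value of joint btn_left above 1.25 rad or value of joint btn_left below -1.25 rad) and (value of joint btn_right above 1.25 rad or value of joint btn_right below -1.25 rad) and z of panel in the frame of case between 0.117 and 0.127 m and horizontal distance between panel and panel_seat below 0.01 m and angle between panel's own z axis and vertical below 0.04 rad), for 0.2 s.
2. the panel lies flat on the worktop beside the case, let go (height (world z) of panel below 0.012 m and angle between panel's own z axis and vertical below 0.05 rad and horizontal distance between panel and case above 0.14 m and contact force between the fingers and panel below 0.2 N and linear speed of panel below 0.02 m/s), for 0.3 s.
At the end, for the whole second after the job is handed in: Every spice jar present stands upright (0.17 rad) on a pocket's floor within 14 mm of its centre; the panel rests in its seat (5 mm in height, 10 mm sideways, level within 0.04 rad); both buttons are within 0.3 rad of square over it ((horizontal distance between spice_1 and pocket0 below 0.014 m or horizontal distance between spice_1 and pocket1 below 0.014 m or horizontal distance between spice_1 and pocket2 below 0.014 m or horizontal distance between spice_1 and pocket3 below 0.014 m) and z of spice_1 in the frame of case between 0.006 and 0.02 m and angle between each of spice_1, spice_2, spice_3, spice_4's own z axis and vertical below 0.17 rad and (horizontal distance between spice_2 and pocket0 below 0.014 m or horizontal distance between spice_2 and pocket1 below 0.014 m or horizontal distance between spice_2 and pocket2 below 0.014 m or horizontal distance between spice_2 and pocket3 below 0.014 m) and z of spice_2 in the frame of case between 0.006 and 0.02 m and (horizontal distance between spice_3 and pocket0 below 0.014 m or horizontal distance between spice_3 and pocket1 below 0.014 m or horizontal distance between spice_3 and pocket2 below 0.014 m or horizontal distance between spice_3 and pocket3 below 0.014 m) and z of spice_3 in the frame of case between 0.006 and 0.02 m and (horizontal distance between spice_4 and pocket0 below 0.014 m or horizontal distance between spice_4 and pocket1 below 0.014 m or horizontal distance between spice_4 and pocket2 below 0.014 m or horizontal distance between spice_4 and pocket3 below 0.014 m) and z of spice_4 in the frame of case between 0.006 and 0.02 m and z of panel in the frame of case between 0.117 and 0.127 m and horizontal distance between panel and panel_seat below 0.01 m and angle between panel's own z axis and vertical below 0.04 rad and value of joint btn_left between -0.3 and 0.3 rad and value of joint btn_right between -0.3 and 0.3 rad and linear speed of panel below 0.02 m/s); the robot touches nothing.
It fails at once if the brown bottle or the white bottle is moved more than 3 cm (distance of any of amber_bottle, white_bottle from where it was at the start of the episode above 0.03 m).
Of spice_1, spice_2, spice_3, spice_4 only 2 to 4 are there at a start; the rules pass over those that are not, and their reading is None.
At some moment in a run one of panel may be knocked a few centimetres aside while the robot is not near it.
It also fails if it takes over 210 s, if anything falls off the work surface, if the arm or the gripper's body presses on something with over 40 N, if the wrist force passes 120 N, or if a joint passes its speed limit or range.

### The arm

A 7-joint arm with a two-finger parallel gripper is mounted at the origin on a cart in front of the work surface, level with it; the furniture and walls round the work are solid. World frame = base frame: x ahead of the robot, y to its left, z up, the work surface at z = 0. Lengths are in m, angles in rad, forces in N, time in s.
With the tool pointing down it reaches from about 0.4 to 0.9 m from the base axis. Payload 5.6 kg.
Tool frame: the origin (TCP) lies midway between the tips of the shut fingers; the grasp point (between the pads) lies 19 mm behind it (pinch_z is the y of the grasp point in the tool frame, in m); y points along the fingers, x is the direction in which the jaws open and shut, and the axes are right-handed (so a half turn about y gives the same grasp; the last joint's range is limited). The gripper opens to 92 mm and grips with 3 to 60 N. Pads are 20 mm wide; open, the fingers measure 128 mm over their backs; the gripper's body (75 mm by 189 mm) begins 69 mm behind the grasp point.
Start: joints at [1.135, 0.468, -0.012, 1.603, 0.006, 1.071, -0.056], TCP at [0.249, -0.601, 0.215] pointing down, gripper open.
Joint ranges: [-2.53, 2.53], [-0.31, 2.02], [-1.57, 1.55], [0.28, 2.44], [-1.29, 4.43], [0.15, 1.84], [-2.92, 2.92]. Speed limits (rad/s): [2.57, 2.57, 3.14, 3.14, 3.14, 3.14, 3.14].

### API

Orientations are given as a unit quaternion [w, x, y, z].
In Python, from workcell import sense, get_image, camera_info, close_job, pinch_z gives the robot as it stands.
- The arm moves only by the tool move_arm, never from a script. Its argument "rows" is a list of rows, each a list of 4 numbers: the shift along the tool's x, y, z in mm, then the turn about the tool's y in degrees. In form: [[x, y, z, yaw], ...]. A call has 1 to 10 rows; each row is the pose to reach, as a shift and turn from the pose commanded when the call began, along the tool's axes at that moment; what a row does not reach only later rows make up. A row lasts 1/12 s, in which the tool goes at most 41.7 mm and 7.16 degrees, less where a joint would pass 70% of its speed; a pose out of reach is approached as far as the arm can. A call with a gripper value outside its range is refused whole. "hand" is the opening, from 0 (shut) to 1 (fully open), set as the call begins (left out, the last holds). The fingers move at their own pace and stop on an object; "newtons" is the grip in N (left out, the last holds). Time passes only in rows, so rows that repeat a pose let the fingers close. It gives the time, the measured TCP pose, the force and the opening at its end, in the units of the state.
- sense(): the state, without advancing time (a new reading comes with each control period).
- get_image(name): name is "scene" or "top" or "wrist"; returns the picture (400x640x3 uint8, red, green, blue); there is no depth.
- camera_info(name): a dict with "camera_matrix" (3x3 intrinsics, pixels), "cam_to_world" (4x4, takes a point from camera to world coordinates). Camera axes: x right, y down, z forward; pixel columns grow to the right and rows downward; lengths in m; the calibration is good to about 2 mm. A picture is of the moment at which its call begins: read the wrist's pose just before it. camera_info takes no time and is no camera call; for the wrist camera it gives the pose at the moment of the call.
- close_job(): hands the job in, once; it reports no verdict.
The state is a dict: "time": time; "q": joint angles; "joint_vel": joint speeds; "effort": joint torques, N m; "tool_pos": TCP position; "orientation": TCP orientation; "ft_force": force on the tool from outside, world axes, zero at the start; "ft_torque": the same for the moment, N m; "width": opening from 0.0 (shut) to 1.0 (fully open).
Only numpy, scipy, OpenCV 4.12 (cv2) and the standard library are available. Lean on these libraries where they do the work, as an engineer would, in place of code of your own. Each camera call takes 0.05 s, during which the arm holds its last target.

## Working session

There is one attempt and no reset: what is moved stays moved. The work goes in short steps, Python scripts to look and compute and a tool call to move; the robot and the scene stay as the last step left them, time stands still between calls to the robot, and variables do not carry over. Pictures are saved under pics/ and viewed, and the job is handed in when it is done.

Besides the shell and the picture viewer there is one more tool, called after ">>>" as name([rows], argument=value, ...), one row to a line, values as JSON. move_arm: Moves the arm, as the interface text tells. Its arguments: {"type":"object","properties":{"rows":{"type":"array"},"hand":{"type":"number"},"newtons":{"type":"number"}},"required":["rows"]}

```bash
mkdir -p pics; ls
cat > h.py <<'E'
import numpy as np, cv2
from workcell import sense, get_image, camera_info, close_job, pinch_z
def snap(n,f):
    im=get_image(n); cv2.imwrite('pics/'+f,im[:,:,::-1]); return im
def ray(ci,u,v):
    K=np.array(ci['camera_matrix']);T=np.array(ci['cam_to_world'])
    d=T[:3,:3]@np.linalg.inv(K)@np.array([u,v,1.]); return T[:3,3],d
def onz(ci,u,v,z):
    o,d=ray(ci,u,v); return o+d*(z-o[2])/d[2]
def proj(ci,p):
    K=np.array(ci['camera_matrix']);T=np.linalg.inv(np.array(ci['cam_to_world']))
    c=T[:3,:3]@np.array(p)+T[:3,3]; c=K@c; return c[:2]/c[2]
E
python3 - <<'E'
from h import *
np.set_printoptions(precision=4,suppress=True)
s=sense();print(s,pinch_z)
for n in('scene','top','wrist'):
    print(n,camera_info(n)['camera_matrix'],camera_info(n)['cam_to_world']); snap(n,n+'0.png')
E
```

```text
pics
{'time': 0.0, 'q': array([ 1.135 ,  0.4684, -0.0116,  1.6036,  0.006 ,  1.0714, -0.0563]), 'joint_vel': array([-0.001 ,  0.    ,  0.0008, -0.0015, -0.0009, -0.    , -0.0004]), 'effort': array([  0.0002, -52.0571,  -0.0122, -24.3747,  -0.0566,   0.0173,
         0.0002]), 'tool_pos': array([ 0.2485, -0.6   ,  0.2136]), 'orientation': array([ 0.5882, -0.5876,  0.3934, -0.3923]), 'ft_force': array([ 0.576 , -0.4368,  0.3109]), 'ft_torque': array([-0.0382,  0.0034, -0.0038]), 'width': 1.0021838289105678} -0.0187
scene [[368.2105   0.     326.192 ]
 [  0.     368.2105 201.3216]
 [  0.       0.       1.    ]] [[ 1.     -0.0001 -0.0039  0.5294]
 [ 0.0021 -0.823   0.568  -0.6316]
 [-0.0033 -0.568  -0.823   0.97  ]
 [ 0.      0.      0.      1.    ]]
top [[381.5532   0.     315.3286]
 [  0.     381.5532 197.941 ]
 [  0.       0.       1.    ]] [[-0.0269 -0.9951  0.0947  0.3789]
 [-0.9996  0.0273  0.0024 -0.0568]
 [-0.005  -0.0946 -0.9955  1.5189]
 [ 0.      0.      0.      1.    ]]
wrist [[293.5181   0.     318.0976]
 [  0.     293.5181 196.3006]
 [  0.       0.       1.    ]] [[ 0.3828 -0.8965 -0.2231  0.3101]
 [-0.9238 -0.3719 -0.0909 -0.5752]
 [-0.0015  0.2409 -0.9705  0.3841]
 [ 0.      0.      0.      1.    ]]
```

View pics/scene0.png

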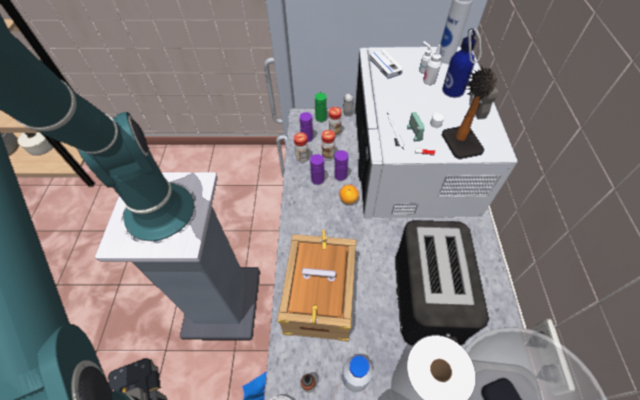

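View pics/top0.png

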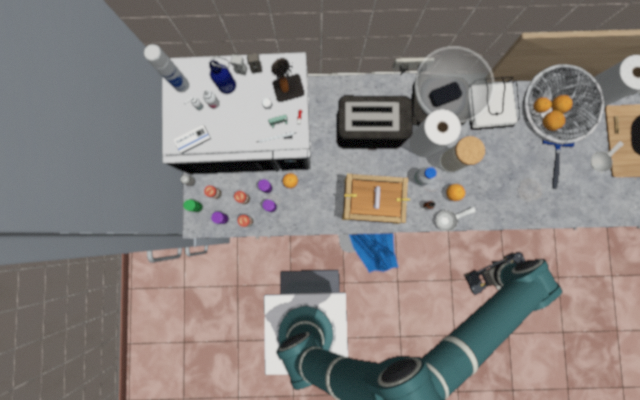

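View pics/wrist0.png

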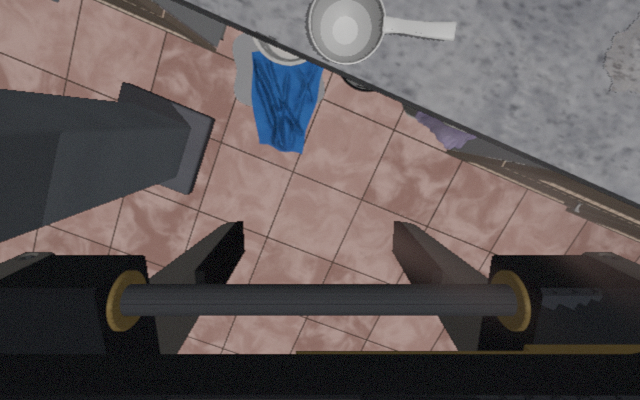

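The top view shows three red-capped jars (about (211,191), (240,197) and (244,220)), three or more purple ones and one green. The case is at about (376,198), the brown bottle at (428,205) and the white bottle at (427,176). Next I'll measure these.

Run:
```python
from h import *
np.set_printoptions(precision=4,suppress=True)
import cv2
t=cv2.imread('pics/top0.png'); s=cv2.imread('pics/scene0.png')
cv2.imwrite('pics/topz.png',cv2.resize(t[150:250,170:450],(784,280),interpolation=cv2.INTER_CUBIC))
cv2.imwrite('pics/topcase.png',cv2.resize(t[160:240,330:450],(780,520),interpolation=cv2.INTER_CUBIC))
cv2.imwrite('pics/scenecase.png',cv2.resize(s[220:350,260:380],(552,598),interpolation=cv2.INTER_CUBIC))
cv2.imwrite('pics/scenejars.png',cv2.resize(s[80:210,280:370],(415,600),interpolation=cv2.INTER_CUBIC))
for n,im in(('top',t),('scene',s)):
    ci=camera_info(n); hsv=cv2.cvtColor(im,cv2.COLOR_BGR2HSV)
    H,S,V=cv2.split(hsv)
    for col,m in(('red',((H<7)|(H>172))&(S>130)&(V>70)),('purple',(H>130)&(H<160)&(S>100)),('green',(H>45)&(H<80)&(S>120)),('blue',(H>100)&(H<125)&(S>150)),('brass',(H>20)&(H<32)&(S>160)&(V>130))):
        nn,lab,st,ce=cv2.connectedComponentsWithStats(m.astype(np.uint8))
        for i in range(1,nn):
            if st[i,4]>=12: print(n,col,st[i],ce[i],onz(ci,*ce[i],.106)[:2])
```

```text
top red [206 187  10   9  32] [211.4375 192.0312] [0.5461 0.3335]
top red [235 192   6   4  14] [237.7857 193.5   ] [0.5379 0.2351]
top red [239 193   7   9  20] [242.6  198.15] [0.52   0.2173]
top red [241 216   8  10  30] [245.0333 221.    ] [0.4347 0.2091]
top purple [258 180  13  12 120] [264.2917 185.6   ] [0.5648 0.1359]
top purple [263 200  13  11 116] [268.7672 205.2069] [0.4909 0.1203]
top purple [212 212  16  11 137] [219.0073 217.4307] [0.4506 0.3055]
top green [184 200  17  11 141] [191.9716 205.3121] [0.4984 0.406 ]
top blue [211  67  23  20 295] [221.3695  76.8271] [0.9903 0.2948]
top blue [171  79  10   7  44] [176.3182  81.8636] [0.9753 0.4679]
top blue [555 144   5   4  13] [557.     145.6923] [ 0.6855 -0.9663]
top blue [565 144   8   2  12] [569.1667 144.6667] [ 0.6882 -1.0121]
top blue [425 168  11  10  79] [429.7595 172.557 ] [ 0.5969 -0.4835]
top blue [ 351  234   46   37 1234] [375.0948 250.4368] [ 0.3139 -0.2674]
scene red [329 107  12  12  92] [334.3804 113.1739] [0.5525 0.3305]
scene red [322 130  13  13  95] [328.2316 136.6105] [0.5313 0.2199]
scene red [294 133  13  13 103] [300.1553 139.5049] [0.4408 0.2071]
scene red [423 150  12   4  38] [428.1579 151.6579] [0.8451 0.1542]
scene purple [300 112  13  29 264] [306.4091 124.4015] [0.4587 0.2762]
scene purple [334 151  14  29 342] [340.5848 164.5   ] [0.5691 0.1017]
scene purple [310 154  14  30 358] [317.0112 168.1453] [0.4971 0.0873]
scene green [315  93  11  28 273] [320.4066 106.2161] [0.5043 0.3658]
scene blue [442  28   9  18  90] [446.3222  37.8333] [1.0165 0.7798]
scene blue [464  39   3   6  13] [465.0769  41.1538] [1.0883 0.756 ]
scene blue [444  49  29  47 758] [459.0449  72.5356] [1.0224 0.5517]
scene blue [350 356  19  21 313] [358.8498 365.9521] [ 0.5973 -0.471 ]
scene blue [243 373  23  27 417] [255.0216 388.5779] [ 0.376  -0.5157]
scene brass [346 191   6   5  28] [348.5 193. ] [ 0.5898 -0.006 ]
```

View pics/topz.png

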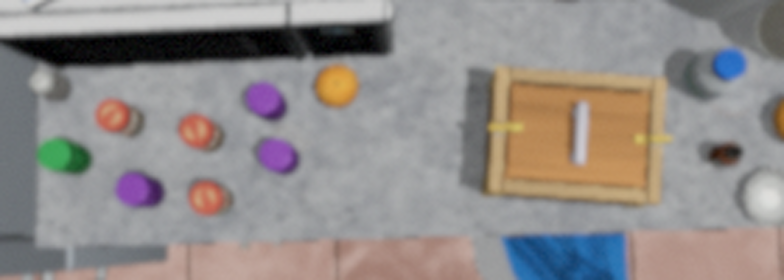

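View pics/topcase.png

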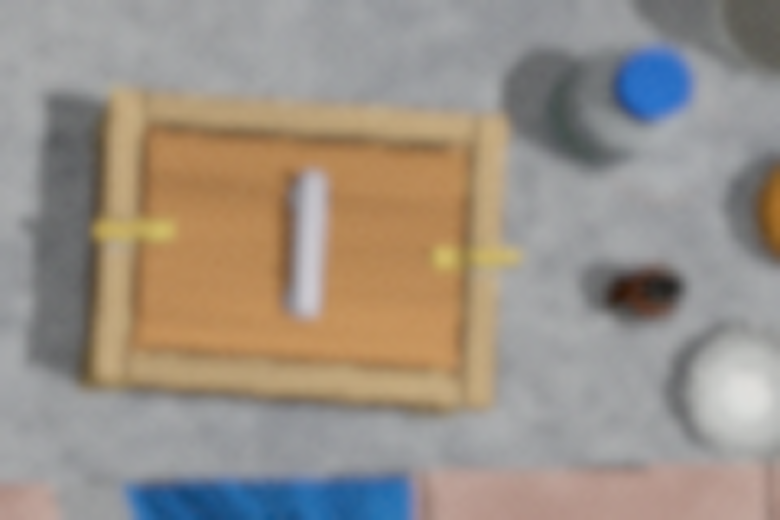

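View pics/scenecase.png

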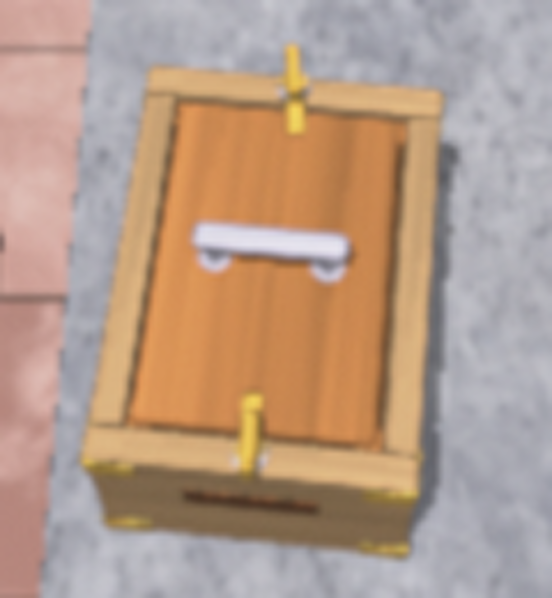

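View pics/scenejars.png

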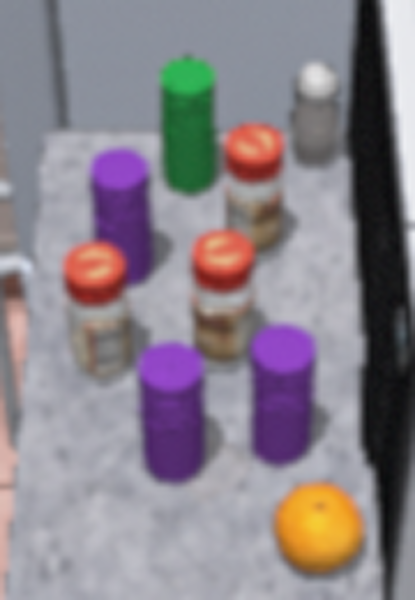

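```bash
cat >> h.py <<'E'
from scipy.spatial.transform import Rotation as Ro
def R():
    q=sense()['orientation']; return Ro.from_quat(q,scalar_first=True).as_matrix()
def jaw():
    r=R(); return np.degrees(np.arctan2(r[1,0],r[0,0]))
def go(p,yaw=None,cmd=None):
    """print shift in tool axes (mm) and turn (deg about tool y). yaw=jaw direction angle deg, mod 180"""
    r=R(); s=sense(); d=r.T@(np.array(p)-s['tool_pos'])*1000
    t=0
    if yaw is not None:
        t=-((yaw-jaw()+90)%180-90)
    print('shift',np.round(d,1),'turn',round(t,1),'rows>=',int(np.ceil(max(np.linalg.norm(d)/41.7,abs(t)/7.16))),'jaw',round(jaw(),2),'q7',round(s['q'][6],2),'tcp',s['tool_pos'].round(4))
E
python3 - <<'E'
from h import *
np.set_printoptions(precision=4,suppress=True)
print(R(),jaw())
ci=camera_info('top')
for u,v in[(112,90),(508,115),(490,408),(92,385)]: print(onz(ci,330+u/6.5,160+v/6.5,.132))
print('handle',[onz(ci,330+u/6.5,160+v/6.5,.162) for u,v in((313,170),(303,318))])
print('handle mid', onz(ci,330+309/6.5,160+244/6.5,.162))
ci=camera_info('scene')
for u,v in[(150,70),(442,95),(420,485),(85,460)]: print(onz(ci,260+u/4.6,220+v/4.6,.132))
for n,u,v in[('P3',120,168),('P1',285,345),('P2',172,365),('G',188,75),('A',255,143),('B',223,253),('C',96,264)]: print(n,onz(ci,280+u/4.61,80+v/4.61,.106))
for n,u,v in[('amber',308,376),('white',358,366)]: print(n,onz(ci,u,v,.11))
go([.42,-.35,.33],0);
E
```

```text
[[ 0.3828 -0.0006  0.9238]
 [-0.9238  0.0012  0.3828]
 [-0.0014 -1.     -0.0001]] -67.49383967923337
[ 0.5965 -0.1729  0.132 ]
[ 0.576  -0.3956  0.132 ]
[ 0.4115 -0.3773  0.132 ]
[ 0.4304 -0.156   0.132 ]
handle [array([ 0.5442, -0.2795,  0.162 ]), array([ 0.4628, -0.2705,  0.162 ])]
handle mid [ 0.5033 -0.2755  0.162 ]
[ 0.4383 -0.1603  0.132 ]
[ 0.6026 -0.1763  0.132 ]
[ 0.5824 -0.3915  0.132 ]
[ 0.4181 -0.3795  0.132 ]
P3 [0.4561 0.3146 0.106 ]
P1 [0.5737 0.1411 0.106 ]
P2 [0.4974 0.1233 0.106 ]
G [0.5051 0.418  0.106 ]
A [0.5558 0.3413 0.106 ]
B [0.5318 0.2277 0.106 ]
C [0.4425 0.217  0.106 ]
amber [ 0.4874 -0.4919  0.11  ]
white [ 0.5952 -0.4718  0.11  ]
shift [-165.6 -115.9  254.1] turn -67.5 rows>= 10 jaw -67.49 q7 -0.06 tcp [ 0.2486 -0.6001  0.2139]
```

Run:
```python
from h import *
go([.5,-.31,.34],-5.3)
```

```text
shift [-171.9 -125.9  343.3] turn -62.2 rows>= 10 jaw -67.49 q7 -0.06 tcp [ 0.2486 -0.6001  0.2139]
```

>>> move_arm([
  [-10, -40, 10, -6],
  [-25, -75, 35, -12],
  [-45, -105, 70, -19],
  [-65, -120, 110, -26],
  [-90, -126, 150, -33],
  [-110, -126, 190, -40],
  [-130, -126, 230, -47],
  [-150, -126, 270, -54],
  [-165, -126, 308, -60],
  [-172, -126, 343, -62],
])

```text
time: 0.98
tool_pos: [0.4812, -0.3241, 0.3409]
orientation: [-0.706, 0.707, -0.032, 0.032]
ft_force: [0.6, -0.1, -0.3]
width: 1.0
```

>>> move_arm([
  [0, 0, 0, 0],
  [0, 0, 0, 0],
  [0, 0, 0, 0],
  [0, 0, 0, 0],
])

```text
time: 1.32
tool_pos: [0.4795, -0.3276, 0.3402]
orientation: [-0.706, 0.706, -0.035, 0.035]
ft_force: [0.2, -0.2, 0.1]
width: 0.997
```

Run:
```python
from h import *
import pickle
go([.5,-.31,.34],-5.3); print(sense()['q'].round(2))
ci=camera_info('wrist'); pickle.dump(ci,open('w1.pkl','wb')); snap('wrist','w1.png')
```

```text
shift [18.7  0.2 19.6] turn -0.4 rows>= 1 jaw -5.66 q7 0.36 tcp [ 0.4795 -0.3276  0.3402]
[ 0.83  0.28 -0.36  1.6   0.1   1.28  0.36]
```

View pics/w1.png

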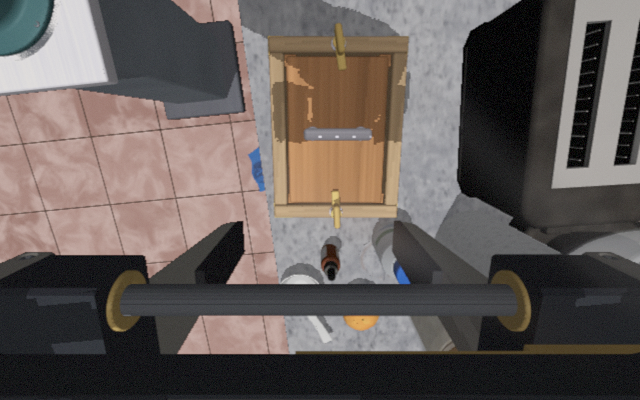

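The wrist view shows the case: far button at about (340,45), near button at (336,208), handle at (338,134). I'll zoom in for precise points.

Run:
```python
from h import *
im=cv2.imread('pics/w1.png')
cv2.imwrite('pics/w1a.png',cv2.resize(im[25:235,260:420],None,fx=2.8,fy=2.8,interpolation=cv2.INTER_CUBIC))
cv2.imwrite('pics/w1b.png',np.hstack([cv2.resize(im[20:90,310:370],None,fx=6,fy=6,interpolation=cv2.INTER_CUBIC),cv2.resize(im[180:250,310:370],None,fx=6,fy=6,interpolation=cv2.INTER_CUBIC)]))
```

```text
(no output)
```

View pics/w1a.png

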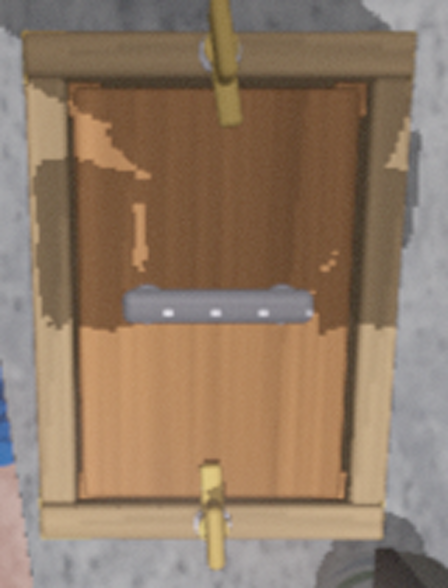

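View pics/w1b.png

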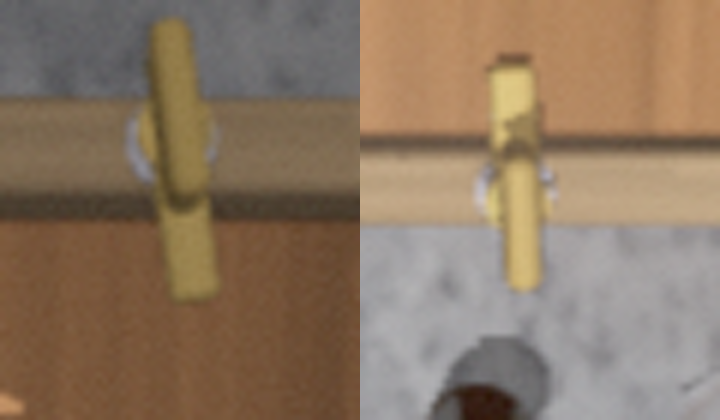

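Run:
```python
from h import *
import pickle
np.set_printoptions(precision=4,suppress=True)
ci=pickle.load(open('w1.pkl','rb'))
f=lambda u,v,z:onz(ci,260+u/2.8,25+v/2.8,z)[:2]
C=np.array([f(*p,.132) for p in((24,32),(416,32),(383,538),(42,540))]);print(C,C.mean(0))
print('ydir',(C[0]+C[1]-C[2]-C[3])/2,'xdir',(C[1]+C[2]-C[0]-C[3])/2)
print('handle',f(126,306,.162),f(313,306,.162),f(219,306,.162))
g=lambda u,v,o,z:onz(ci,310+u/6,o+v/6,z)[:2]
for a in((170,20,20),(185,203,20),(172,112,20)): print('L',g(*a,.159))
for a in((158,152,180),(164,290,180),(161,220,180)): print('R',g(*a,.159))
print('flagtips',g(195,298,20,.139),g(152,62,180,.139))
```

```text
[[ 0.4373 -0.1573]
 [ 0.6003 -0.1735]
 [ 0.579  -0.3943]
 [ 0.4149 -0.3791]] [ 0.5079 -0.276 ]
ydir [0.0218 0.2213] xdir [ 0.1636 -0.0157]
handle [ 0.4689 -0.272 ] [ 0.5462 -0.2797] [ 0.5073 -0.2758]
L [ 0.5172 -0.1594]
L [ 0.5175 -0.1898]
L [ 0.5164 -0.1744]
R [ 0.4981 -0.362 ]
R [ 0.4968 -0.3923]
R [ 0.4975 -0.3768]
flagtips [ 0.5199 -0.203 ] [ 0.4992 -0.3474]
```

Run:
```python
from h import *
go([.498,-.3775,.2],-5)
```

```text
shift [ 23.5 140.3 -47.6] turn -0.7 rows>= 4 jaw -5.68 q7 0.36 tcp [ 0.4794 -0.3278  0.3403]
```

>>> move_arm([
  [6, 25, -12, -1],
  [14, 65, -28, -1],
  [20, 105, -42, -1],
  [23, 140, -48, -1],
  [23, 140, -48, -1],
  [23, 140, -48, -1],
], hand=0.4, newtons=20)

```text
time: 1.87
tool_pos: [0.4971, -0.3766, 0.199]
orientation: [0.707, -0.706, 0.03, -0.027]
ft_force: [0.1, -0.2, 1.2]
width: 0.587
```

Run:
```python
from h import *
go([.498,-.3775,.142],-5); snap('wrist','w2.png')
```

```text
shift [ 1.2 57.  -1. ] turn 0.4 rows>= 2 jaw -4.64 q7 0.38 tcp [ 0.4971 -0.3766  0.199 ]
```

View pics/w2.png

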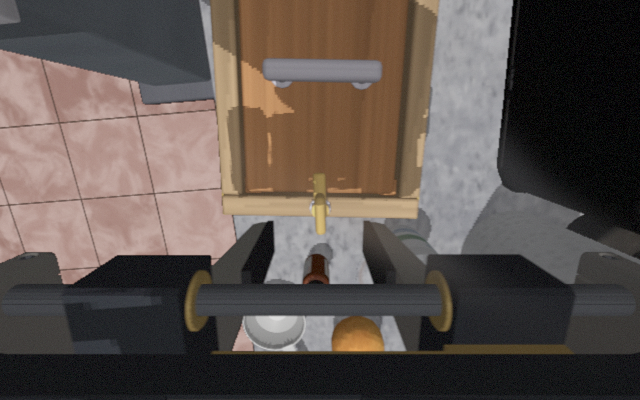

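The near button is centred between the jaws (about (320,205)), so I'll descend and pinch it.

>>> move_arm([
  [1, 20, -1, 0],
  [1, 45, -1, 0],
  [1, 57, -1, 0],
  [1, 57, -1, 0],
  [1, 57, -1, 0],
])

```text
time: 2.33
tool_pos: [0.5007, -0.3775, 0.1454]
orientation: [-0.706, 0.707, -0.027, 0.028]
ft_force: [0.2, 0.3, -0.1]
width: 0.402
```

>>> move_arm([
  [0, 0, 0, 0],
  [0, 0, 0, 0],
  [0, 0, 0, 0],
  [0, 0, 0, 0],
  [0, 0, 0, 0],
  [0, 0, 0, 0],
], hand=0, newtons=25)

```text
time: 2.83
tool_pos: [0.4979, -0.3774, 0.1441]
orientation: [0.707, -0.706, 0.029, -0.027]
ft_force: [-6.0, 0.8, 6.0]
width: 0.083
```

>>> move_arm([
  [0, 0, 0, 7],
  [0, 0, 0, 14],
  [0, 0, 0, 21],
  [0, 0, 0, 28],
  [0, 0, 0, 35],
  [0, 0, 0, 42],
  [0, 0, 0, 49],
  [0, 0, 0, 49],
])

```text
time: 3.5
tool_pos: [0.4977, -0.3773, 0.1441]
orientation: [-0.63, 0.631, -0.322, 0.319]
ft_force: [-6.5, 1.7, 5.8]
width: 0.083
```

Run:
```python
from h import *
go([.498,-.3775,.142],-5);s=sense(); print(s['ft_force'],s['ft_torque'],s['q'].round(2))
```

```text
shift [0.4 2.1 0.1] turn -48.8 rows>= 7 jaw -53.84 q7 -0.4 tcp [ 0.4977 -0.3773  0.1441]
[-6.52726924  1.69124054  5.789319  ] [ 0.34720518  1.52715501 -0.06490152] [ 0.68  0.51 -0.11  1.72  0.07  0.92 -0.4 ]
```

>>> move_arm([
  [0, 0, 0, 7],
  [0, 0, 0, 14],
  [0, 0, 0, 21],
  [0, 0, 0, 28],
  [0, 0, 0, 35],
  [0, 0, 0, 37],
  [0, 0, 0, 37],
  [0, 0, 0, 37],
])

```text
time: 4.17
tool_pos: [0.4977, -0.3772, 0.1441]
orientation: [0.497, -0.498, 0.504, -0.501]
ft_force: [-7.3, 2.5, 6.1]
width: 0.079
```

>>> move_arm([
  [0, 0, 0, 0],
  [0, 0, 0, 0],
  [0, -25, 0, 0],
  [0, -60, 0, 0],
  [0, -60, 0, 0],
], hand=0.4)

```text
time: 4.58
tool_pos: [0.5034, -0.3793, 0.21]
orientation: [-0.499, 0.497, -0.498, 0.506]
ft_force: [1.0, -0.8, 1.4]
width: 0.391
```

Run:
```python
from h import *
go([.517,-.1742,.2],-3);s=sense(); print(s['ft_force'],s['ft_torque'],s['q'].round(2))
snap('wrist','w3.png')
```

```text
shift [-205.3    8.9   11.7] turn -87.5 rows>= 13 jaw -90.49 q7 -0.97 tcp [ 0.5034 -0.3793  0.21  ]
[ 1.04492691 -0.8095473   1.43853414] [-0.02632163 -0.0944686  -0.0286811 ] [ 0.57  0.43  0.04  1.67 -0.02  1.03 -0.97]
```

View pics/w3.png

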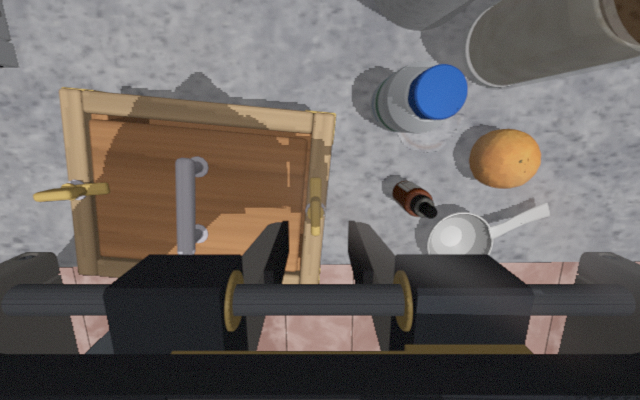

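The right button now lies along the rim at about (315,205). On to the left one.

>>> move_arm([
  [-20, 3, 1, -7],
  [-40, 3, 2, -14],
  [-62, 5, 4, -21],
  [-84, 5, 6, -28],
  [-106, 7, 8, -35],
  [-128, 9, 10, -42],
  [-150, 9, 11, -49],
  [-175, 9, 11, -56],
  [-200, 9, 11, -63],
  [-205, 9, 11, -70],
])

```text
time: 5.47
tool_pos: [0.5128, -0.167, 0.1939]
orientation: [0.697, -0.696, 0.122, -0.121]
ft_force: [0.2, 0.7, -0.2]
width: 0.399
```

Run:
```python
from h import *
go([.517,-.1742,.2],-4)
```

```text
shift [ 6.3 -6.1 -5.3] turn -15.8 rows>= 3 jaw -19.81 q7 -0.19 tcp [ 0.5128 -0.167   0.1939]
```

>>> move_arm([
  [3, -3, -2, -7],
  [6, -5, -5, -14],
  [6, -5, -5, -16],
  [6, -5, -5, -16],
  [6, -5, -5, -16],
])

```text
time: 5.88
tool_pos: [0.5164, -0.1789, 0.1989]
orientation: [0.707, -0.706, 0.028, -0.028]
ft_force: [-0.1, -0.5, -0.1]
width: 0.399
```

Run:
```python
from h import *
go([.517,-.1742,.143],-4)
snap('wrist','w4.png')
```

```text
shift [ 0.3 55.9  4.8] turn -0.6 rows>= 2 jaw -4.58 q7 0.08 tcp [ 0.5164 -0.1789  0.1989]
```

View pics/w4.png

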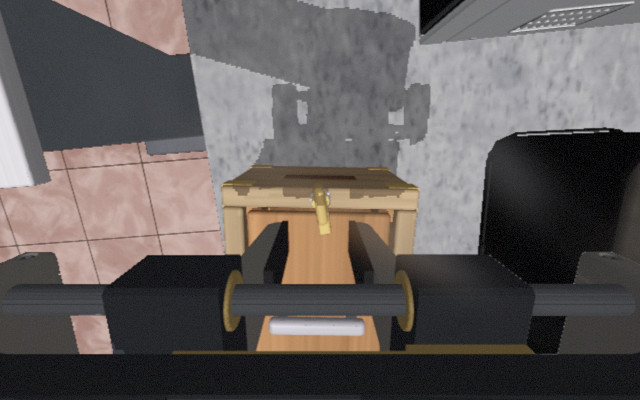

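>>> move_arm([
  [0, 20, 3, 0],
  [0, 45, 5, 0],
  [0, 56, 5, 0],
  [0, 56, 5, 0],
  [0, 56, 5, 0],
])

```text
time: 6.35
tool_pos: [0.5168, -0.174, 0.1433]
orientation: [0.707, -0.706, 0.028, -0.027]
ft_force: [0.2, -0.6, -0.1]
width: 0.4
```

>>> move_arm([
  [0, 0, 0, 0],
  [0, 0, 0, 0],
  [0, 0, 0, 0],
  [0, 0, 0, 0],
  [0, 0, 0, 0],
  [0, 0, 0, 0],
], hand=0, newtons=25)

```text
time: 6.85
tool_pos: [0.5182, -0.1745, 0.1444]
orientation: [-0.706, 0.707, -0.027, 0.029]
ft_force: [2.4, -0.4, 2.6]
width: 0.089
```

>>> move_arm([
  [0, 0, 0, 7],
  [0, 0, 0, 14],
  [0, 0, 0, 21],
  [0, 0, 0, 28],
  [0, 0, 0, 35],
  [0, 0, 0, 42],
  [0, 0, 0, 49],
  [0, 0, 0, 49],
])

```text
time: 7.52
tool_pos: [0.5165, -0.1736, 0.1444]
orientation: [-0.631, 0.631, -0.32, 0.319]
ft_force: [-3.1, 1.7, 6.8]
width: 0.083
```

Run:
```python
from h import *
go([.517,-.1742,.142],-91);s=sense(); print(s['ft_force'],s['ft_torque'],s['q'].round(2))
```

```text
shift [0.8 2.4 0.1] turn 37.2 rows>= 6 jaw -53.79 q7 -0.74 tcp [ 0.5165 -0.1736  0.1444]
[-3.10708271  1.67879571  6.80882308] [ 0.26240526  0.66213915 -0.0520571 ] [ 0.37  0.39 -0.13  1.92  0.07  0.85 -0.74]
```

>>> move_arm([
  [0, 0, 0, 7],
  [0, 0, 0, 14],
  [0, 0, 0, 21],
  [0, 0, 0, 28],
  [0, 0, 0, 35],
  [0, 0, 0, 37],
  [0, 0, 0, 37],
  [0, 0, 0, 37],
])

```text
time: 8.18
tool_pos: [0.516, -0.1722, 0.1444]
orientation: [0.498, -0.498, 0.503, -0.501]
ft_force: [-4.4, 4.0, 9.7]
width: 0.083
```

>>> move_arm([
  [0, 0, 0, 0],
  [0, 0, 0, 0],
  [0, -25, 0, 0],
  [0, -60, 0, 0],
  [0, -85, 0, 0],
  [0, -85, 0, 0],
], hand=0.5)

```text
time: 8.68
tool_pos: [0.5198, -0.1753, 0.2336]
orientation: [-0.499, 0.496, -0.5, 0.505]
ft_force: [1.3, 0.3, 0.8]
width: 0.489
```

Run:
```python
from h import *
go([.508,-.276,.22],84.5);s=sense(); print(s['ft_force'],s['q'].round(2))
snap('wrist','w5.png')
```

```text
shift [100.7  13.8 -11. ] turn 5.0 rows>= 3 jaw -90.53 q7 -1.31 tcp [ 0.5198 -0.1753  0.2336]
[1.29453023 0.25588696 0.83160619] [ 0.26  0.27  0.    1.84 -0.    1.02 -1.31]
```

View pics/w5.png

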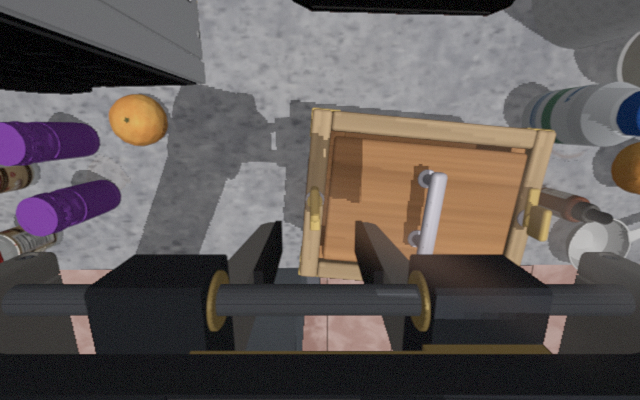

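Both buttons lie along the rim. Next is the handle.

>>> move_arm([
  [30, 2, -3, 2],
  [65, 5, -7, 4],
  [95, 10, -11, 5],
  [101, 14, -11, 5],
  [101, 14, -11, 5],
  [101, 14, -11, 5],
  [101, 14, -11, 5],
])

```text
time: 9.32
tool_pos: [0.5053, -0.2732, 0.2139]
orientation: [0.476, -0.476, 0.523, -0.522]
ft_force: [-0.5, 1.0, -1.1]
width: 0.504
```

Run:
```python
from h import *
go([.508,-.276,.138],84.5)
snap('wrist','w6.png')
ci=camera_info('wrist')
print(proj(ci,[.508,-.276,.16]))
```

```text
shift [ 2.7 75.9  3. ] turn 0.1 rows>= 2 jaw -95.37 q7 -1.2 tcp [ 0.5053 -0.2732  0.2139]
[320.57490253 206.33101089]
```

View pics/w6.png

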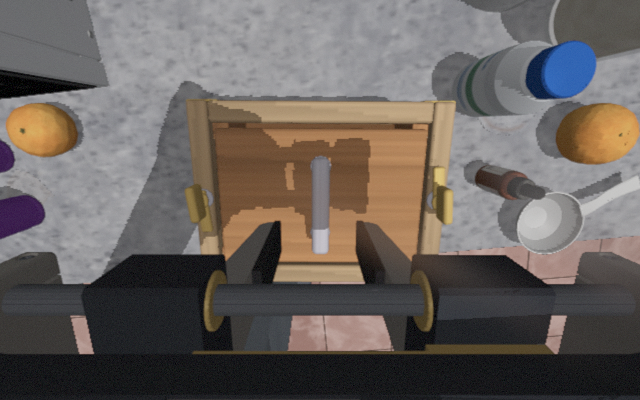

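>>> move_arm([
  [2, 25, 2, 0],
  [2, 55, 2, 0],
  [2, 72, 2, 0],
  [2, 73, 2, 0],
  [2, 73, 2, 0],
  [2, 73, 2, 0],
])

```text
time: 9.87
tool_pos: [0.508, -0.2769, 0.1428]
orientation: [-0.476, 0.475, -0.523, 0.524]
ft_force: [0.9, -0.4, -0.0]
width: 0.503
```

>>> move_arm([
  [0, 0, 0, 0],
  [0, 0, 0, 0],
  [0, 0, 0, 0],
  [0, 0, 0, 0],
  [0, 0, 0, 0],
  [0, 0, 0, 0],
], hand=0, newtons=40)

```text
time: 10.37
tool_pos: [0.5072, -0.2769, 0.142]
orientation: [-0.476, 0.475, -0.523, 0.523]
ft_force: [-0.7, 2.3, 3.9]
width: 0.146
```

>>> move_arm([
  [0, -5, 0, 0],
  [0, -10, 0, 0],
  [0, -20, 0, 0],
  [0, -20, 0, 0],
  [0, -20, 0, 0],
])

```text
time: 10.78
tool_pos: [0.5073, -0.2776, 0.1624]
orientation: [-0.476, 0.475, -0.523, 0.524]
ft_force: [0.5, 0.5, -3.5]
width: 0.146
```

Run:
```python
from h import *
go([.508,-.276,.138],84.5);print(sense()['ft_force'],sense()['ft_torque'])
snap('wrist','w7.png');snap('scene','s7.png')
```

```text
shift [-1.7 24.4  0.5] turn -0.0 rows>= 1 jaw -95.51 q7 -1.2 tcp [ 0.5073 -0.2776  0.1624]
[ 0.54105735  0.48720785 -3.48551444] [0.03704019 0.03890423 0.01110086]
```

View pics/w7.png

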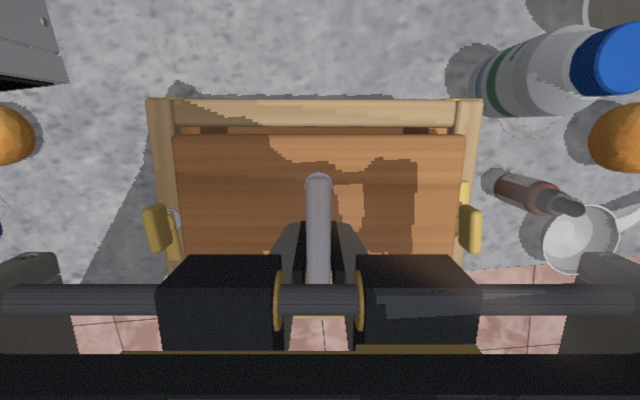

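Run:
```python
from h import *
go([.507,-.277,.245],84.5)
go([.475,-.045,.245],84.5);
```

```text
shift [ -0.3 -83.5   0.3] turn -0.0 rows>= 3 jaw -95.5 q7 -1.2 tcp [ 0.5067 -0.2773  0.1615]
shift [-228.1  -83.5  -53.8] turn -0.0 rows>= 6 jaw -95.5 q7 -1.2 tcp [ 0.5067 -0.2773  0.1615]
```

>>> move_arm([
  [0, -25, 0, 0],
  [0, -55, 0, 0],
  [-5, -80, -1, 0],
  [-30, -84, -7, 0],
  [-65, -84, -15, 0],
  [-103, -84, -24, 0],
  [-140, -84, -33, 0],
  [-178, -84, -42, 0],
  [-210, -84, -50, 0],
  [-228, -84, -54, 0],
])

```text
time: 11.72
tool_pos: [0.4738, -0.0408, 0.2453]
orientation: [0.477, -0.477, 0.523, -0.522]
ft_force: [-0.1, 0.7, -3.0]
width: 0.148
```

>>> move_arm([
  [0, 20, 0, 0],
  [0, 55, 0, 0],
  [0, 90, 0, 0],
  [0, 125, 0, 0],
  [0, 160, 0, 0],
  [0, 185, 0, 0],
  [0, 200, 0, 0],
  [0, 210, 0, 0],
  [0, 210, 0, 0],
])

```text
time: 12.47
tool_pos: [0.4735, -0.0451, 0.0336]
orientation: [0.474, -0.476, 0.524, -0.522]
ft_force: [-0.0, 0.4, -1.9]
width: 0.148
```

Run:
```python
from h import *
print(sense()['ft_force'])
go([.475,-.045,.020],84.5);
snap('scene','s8.png')
```

```text
[-0.01299174  0.43954558 -1.93192818]
shift [-0.2 13.6  1.5] turn 0.0 rows>= 1 jaw -95.5 q7 -1.69 tcp [ 0.4735 -0.0451  0.0336]
```

View pics/s8.png

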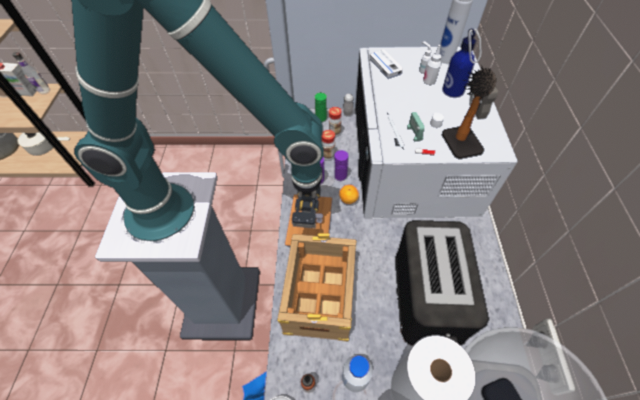

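The case is open and its four pockets are empty. Lowering the panel now.

>>> move_arm([
  [0, 5, 0, 0],
  [0, 10, 0, 0],
  [0, 12, 0, 0],
  [0, 12, 0, 0],
  [0, 12, 0, 0],
])

```text
time: 12.93
tool_pos: [0.4752, -0.0452, 0.0238]
orientation: [-0.476, 0.475, -0.523, 0.524]
ft_force: [0.6, -1.7, -1.6]
width: 0.143
```

Run:
```python
from h import *
s=sense();print(s['ft_force'],s['tool_pos'])
```

```text
[ 0.64916509 -1.66535162 -1.58175051] [ 0.47517974 -0.04515399  0.02382794]
```

>>> move_arm([
  [0, 2, 0, 0],
  [0, 3, 0, 0],
  [0, 3, 0, 0],
  [0, 3, 0, 0],
])

```text
time: 13.27
tool_pos: [0.4749, -0.0452, 0.0205]
orientation: [-0.475, 0.475, -0.523, 0.523]
ft_force: [0.1, 0.7, -2.9]
width: 0.144
```

>>> move_arm([
  [0, 1, 0, 0],
  [0, 2, 0, 0],
  [0, 2, 0, 0],
])

```text
time: 13.52
tool_pos: [0.4752, -0.0452, 0.0199]
orientation: [-0.475, 0.475, -0.523, 0.524]
ft_force: [-5.4, -0.2, 14.5]
width: 0.145
```

>>> move_arm([
  [0, -1, 0, 0],
  [0, -2, 0, 0],
  [0, -2, 0, 0],
  [0, -2, 0, 0],
  [0, -30, 0, 0],
  [0, -70, 0, 0],
  [0, -110, 0, 0],
  [0, -150, 0, 0],
  [0, -190, 0, 0],
  [0, -220, 0, 0],
], hand=0.6)

```text
time: 14.35
tool_pos: [0.4756, -0.0452, 0.2419]
orientation: [-0.476, 0.475, -0.523, 0.524]
ft_force: [0.6, -0.0, -0.7]
width: 0.599
```

Run:
```python
from h import *
s=sense();print(s['ft_force'],s['tool_pos'],s['q'].round(2))
snap('scene','s9.png'); snap('top','t9.png')
```

```text
[ 0.57204517 -0.04847513 -0.73953547] [ 0.47562903 -0.04515695  0.24188743] [ 0.1   0.15 -0.08  1.98  0.01  1.01 -1.66]
```

View pics/s9.png

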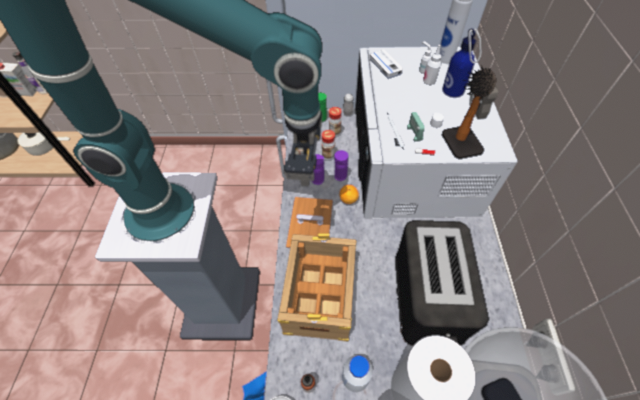

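View pics/t9.png

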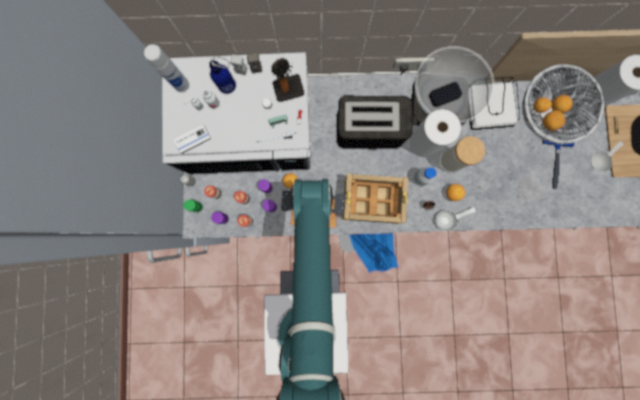

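Run:
```python
from h import *
go([.43,.22,.30],84.5)
```

```text
shift [-259.4  -56.9  -72.9] turn -0.0 rows>= 7 jaw -95.51 q7 -1.66 tcp [ 0.4783 -0.0452  0.2437]
```

>>> move_arm([
  [-20, -15, -10, -7],
  [-45, -30, -15, -14],
  [-70, -45, -20, -21],
  [-100, -57, -28, -28],
  [-130, -57, -36, -35],
  [-160, -57, -45, -42],
  [-190, -57, -54, -49],
  [-220, -57, -62, -56],
  [-245, -57, -70, -63],
  [-259, -57, -73, -70],
])

```text
time: 15.28
tool_pos: [0.4254, 0.2228, 0.2945]
orientation: [0.691, -0.69, 0.153, -0.152]
ft_force: [-0.0, 0.5, -0.7]
width: 0.597
```

>>> move_arm([
  [0, 0, 0, -7],
  [0, 0, 0, -14],
  [0, 0, 0, -21],
  [0, 0, 0, -28],
  [0, 0, 0, -35],
  [0, 0, 0, -42],
  [0, 0, 0, -49],
  [0, 0, 0, -56],
  [0, 0, 0, -63],
  [0, 0, 0, -70],
])

```text
time: 16.12
tool_pos: [0.4268, 0.2194, 0.2943]
orientation: [0.654, -0.654, -0.269, 0.27]
ft_force: [0.3, -0.4, -0.4]
width: 0.602
```

>>> move_arm([
  [0, 0, 0, -7],
  [0, 0, 0, -14],
  [0, 0, 0, -21],
  [0, 0, 0, -28],
  [0, 0, 0, -35],
  [0, 0, 0, -40],
  [0, 0, 0, -40],
  [0, 0, 0, -40],
  [0, 0, 0, -40],
  [0, 0, 0, -40],
])

```text
time: 16.95
tool_pos: [0.427, 0.2196, 0.2952]
orientation: [0.524, -0.524, -0.475, 0.475]
ft_force: [-0.5, -0.6, 0.3]
width: 0.596
```

Run:
```python
from h import *
import pickle
go([.43,.22,.30],84.5); print(sense()['q'].round(2))
ci=camera_info('wrist'); pickle.dump(ci,open('w10.pkl','wb')); snap('wrist','w10.png')
```

```text
shift [ 0.7 -4.8 -2.9] turn -0.1 rows>= 1 jaw 84.41 q7 0.85 tcp [0.427  0.2196 0.2952]
[-0.03  0.14 -0.56  1.88  0.08  1.14  0.85]
```

View pics/w10.png

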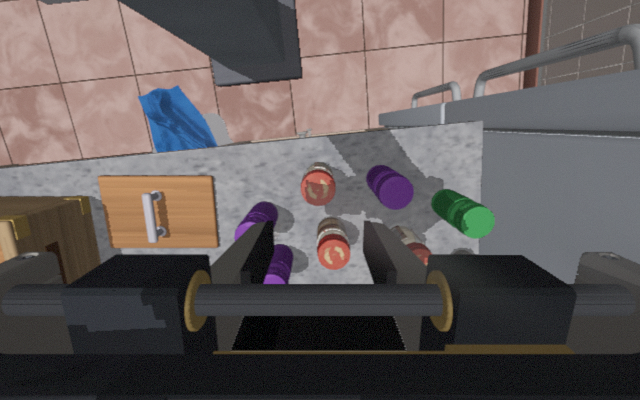

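Run:
```python
from h import *
import pickle
np.set_printoptions(precision=4,suppress=True)
ci=pickle.load(open('w10.pkl','rb')); im=cv2.imread('pics/w10.png')
cv2.imwrite('pics/w10a.png',cv2.resize(im[160:300,230:500],None,fx=2.9,fy=2.9,interpolation=cv2.INTER_CUBIC))
s=cv2.imread('pics/s9.png')
cv2.imwrite('pics/s9a.png',cv2.resize(s[85:165,285:355],None,fx=7,fy=7,interpolation=cv2.INTER_CUBIC))
```

```text
(no output)
```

View pics/w10a.png

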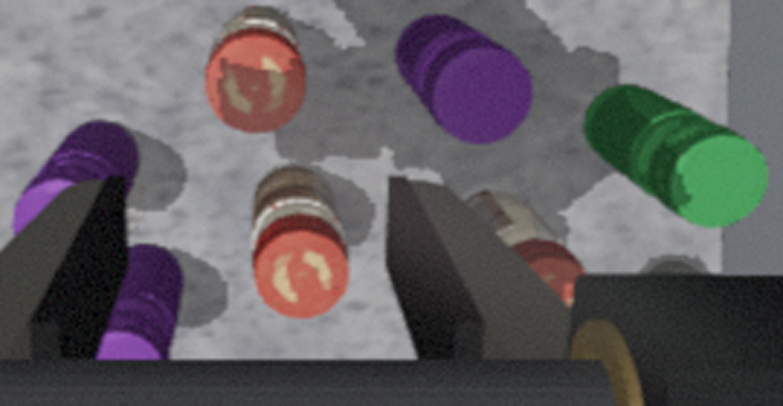

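Run:
```python
from h import *
import pickle
np.set_printoptions(precision=4,suppress=True)
ci=pickle.load(open('w10.pkl','rb'))
for n,u,v in(('C',256,84),('B',301,271),('P3',484,95),('G',722,180)): print(n,onz(ci,230+u/2.9,160+v/2.9,.106))
go([.442,.211,.16],84.5)
```

```text
C [0.4386 0.218  0.106 ]
B [0.5278 0.2299 0.106 ]
P3 [0.4531 0.316  0.106 ]
G [0.5023 0.4201 0.106 ]
shift [ -7.2 135.3 -15.7] turn -0.1 rows>= 4 jaw 84.43 q7 0.85 tcp [0.4271 0.2197 0.2953]
```

Run:
```python
from h import *
go([.4405,.2175,.16],84.5)
```

```text
shift [ -0.9 135.3 -13.6] turn -0.1 rows>= 4 jaw 84.43 q7 0.85 tcp [0.4271 0.2197 0.2953]
```

>>> move_arm([
  [-1, 30, -5, 0],
  [-1, 70, -10, 0],
  [-1, 110, -13, 0],
  [-1, 130, -13, 0],
  [-1, 135, -13, 0],
  [-1, 135, -13, 0],
  [-1, 135, -13, 0],
], hand=0.78)

```text
time: 17.58
tool_pos: [0.4406, 0.2181, 0.1616]
orientation: [-0.523, 0.524, 0.476, -0.475]
ft_force: [0.3, -0.0, 1.2]
width: 0.777
```

Run:
```python
from h import *
import pickle
go([.4405,.2175,.076],84.5)
ci=camera_info('wrist');print(proj(ci,[.4405,.2175,.106]))
snap('wrist','w11.png')
```

```text
shift [-0.7 85.6  0.2] turn 0.0 rows>= 3 jaw 84.5 q7 0.75 tcp [0.4406 0.2181 0.1616]
[318.15431929 210.57775205]
```

View pics/w11.png

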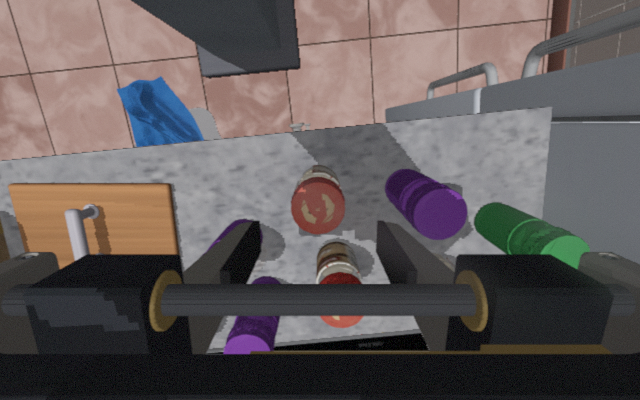

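>>> move_arm([
  [0, 25, 2, 0],
  [0, 55, 3, 0],
  [0, 80, 3, 0],
  [0, 86, 3, 0],
  [0, 86, 3, 0],
  [0, 86, 3, 0],
])

```text
time: 18.13
tool_pos: [0.4381, 0.2185, 0.0761]
orientation: [-0.523, 0.524, 0.476, -0.475]
ft_force: [0.7, 0.6, 0.8]
width: 0.781
```

>>> move_arm([
  [0, 0, 0, 0],
  [0, 0, 0, 0],
  [0, 0, 0, 0],
  [0, 0, 0, 0],
  [0, 0, 0, 0],
  [0, 0, 0, 0],
], hand=0, newtons=25)

```text
time: 18.63
tool_pos: [0.4375, 0.2179, 0.0752]
orientation: [-0.523, 0.524, 0.476, -0.475]
ft_force: [-0.1, -0.4, 4.9]
width: 0.48
```

Run:
```python
from h import *
go([.4743,-.3129,.265],84.5)
```

```text
shift [-524.8 -189.9  -87.7] turn 0.0 rows>= 14 jaw 84.5 q7 0.65 tcp [0.4375 0.2179 0.0752]
```

>>> move_arm([
  [0, -20, 0, 0],
  [0, -50, 0, 0],
  [0, -90, 0, 0],
  [0, -130, 0, 0],
  [0, -165, 0, 0],
  [-20, -187, -3, 0],
  [-50, -190, -8, 0],
  [-85, -190, -14, 0],
  [-120, -190, -20, 0],
  [-155, -190, -26, 0],
])

```text
time: 19.47
tool_pos: [0.4475, 0.0594, 0.2646]
orientation: [-0.523, 0.523, 0.476, -0.476]
ft_force: [1.3, -0.6, -0.1]
width: 0.474
```

Run:
```python
from h import *
go([.4743,-.3129,.265],84.5); print(sense()['width'],sense()['ft_force'])
```

```text
shift [-3.681e+02 -3.000e-01 -6.210e+01] turn 0.0 rows>= 9 jaw 84.53 q7 1.22 tcp [0.4475 0.0594 0.2646]
0.4743036878011986 [ 1.30147411 -0.5883845  -0.14643602]
```

>>> move_arm([
  [-38, 0, -6, 0],
  [-78, 0, -13, 0],
  [-118, 0, -20, 0],
  [-158, 0, -27, 0],
  [-198, 0, -33, 0],
  [-238, 0, -40, 0],
  [-278, 0, -47, 0],
  [-318, 0, -54, 0],
  [-350, 0, -60, 0],
  [-368, 0, -62, 0],
])

```text
time: 20.3
tool_pos: [0.4734, -0.3159, 0.2637]
orientation: [-0.525, 0.525, 0.474, -0.475]
ft_force: [0.4, -0.5, -1.1]
width: 0.479
```

>>> move_arm([
  [0, 0, 0, 0],
  [0, 0, 0, 0],
  [0, 0, 0, 0],
])

```text
time: 20.55
tool_pos: [0.4745, -0.3098, 0.2641]
orientation: [0.524, -0.523, -0.476, 0.476]
ft_force: [0.5, -0.2, 0.3]
width: 0.482
```

Run:
```python
from h import *
go([.4743,-.3129,.185],84.5); print(sense()['width'],sense()['ft_force'])
snap('wrist','w12.png'); snap('scene','s12.png')
ci=camera_info('wrist')
for p in ([.4820,-.2333],[.4743,-.3129],[.5417,-.2391],[.5340,-.3187]): print(proj(ci,p+[.058]))
```

```text
shift [-3.2 79.  -0.2] turn 0.1 rows>= 2 jaw 84.58 q7 1.95 tcp [ 0.4745 -0.3098  0.2641]
0.4821786034493375 [ 0.49605005 -0.19996962  0.30536185]
[377.32272189 177.33243175]
[315.9177602  177.15400466]
[375.01188458 221.09434707]
[315.84320404 220.93402021]
```

View pics/w12.png

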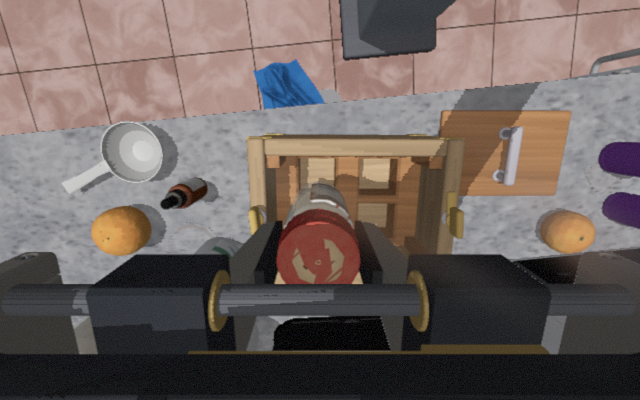

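View pics/s12.png

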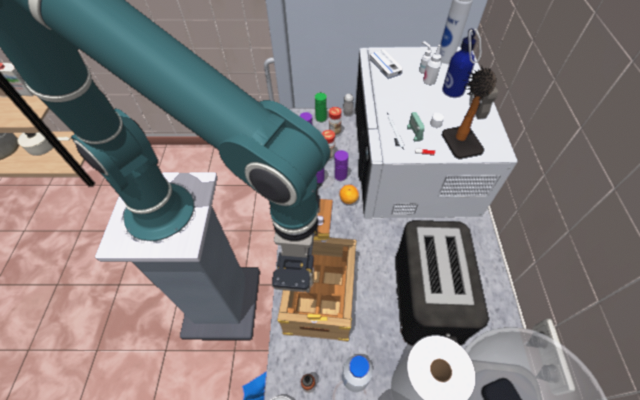

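Run:
```python
from h import *
im=cv2.imread('pics/w12.png')
cv2.imwrite('pics/w12a.png',cv2.resize(im[125:260,240:470],None,fx=3.4,fy=3.4,interpolation=cv2.INTER_CUBIC))
```

```text
(no output)
```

View pics/w12a.png

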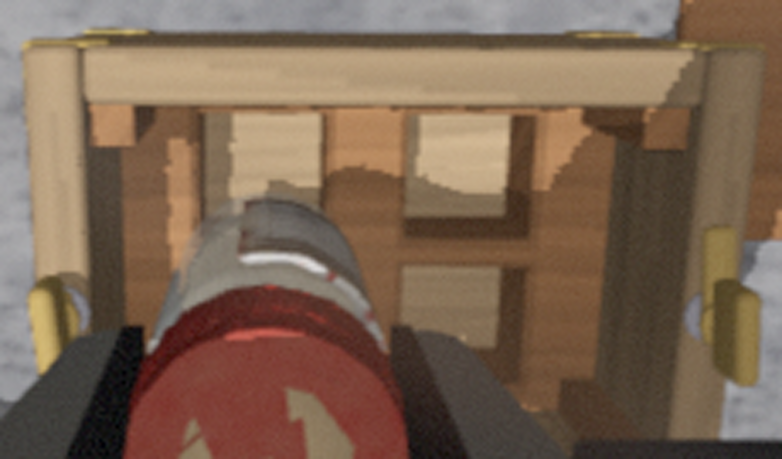

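>>> move_arm([
  [-3, 20, 0, 0],
  [-3, 50, 0, 0],
  [-3, 80, 0, 0],
  [-3, 110, 0, 0],
  [-3, 125, 0, 0],
  [-3, 125, 0, 0],
  [-3, 125, 0, 0],
  [-3, 125, 0, 0],
])

```text
time: 21.32
tool_pos: [0.4754, -0.3141, 0.1411]
orientation: [-0.522, 0.524, 0.476, -0.475]
ft_force: [0.2, -0.5, 0.4]
width: 0.482
```

Run:
```python
from h import *
go([.4743,-.3129,.088],84.5); print(sense()['width'],sense()['ft_force'])
```

```text
shift [ 1.2 53.1  1.3] turn 0.1 rows>= 2 jaw 84.57 q7 1.93 tcp [ 0.4754 -0.3141  0.1411]
0.4820408533628611 [ 0.24675895 -0.45931185  0.44781829]
```

>>> move_arm([
  [1, 8, 1, 0],
  [1, 18, 1, 0],
  [1, 28, 1, 0],
  [1, 38, 1, 0],
  [1, 46, 1, 0],
  [1, 46, 1, 0],
  [1, 46, 1, 0],
])

```text
time: 21.9
tool_pos: [0.4729, -0.313, 0.0926]
orientation: [0.524, -0.523, -0.475, 0.476]
ft_force: [0.9, -0.3, -1.5]
width: 0.479
```

>>> move_arm([
  [0, 3, 0, 0],
  [0, 5, 0, 0],
  [0, 5, 0, 0],
  [0, 5, 0, 0],
])

```text
time: 22.23
tool_pos: [0.4734, -0.3133, 0.0887]
orientation: [-0.523, 0.524, 0.475, -0.475]
ft_force: [0.4, 0.6, -1.3]
width: 0.479
```

Run:
```python
from h import *
go([.4743,-.3129,.088],84.5); print(sense()['width'],sense()['ft_force'])
```

```text
shift [ 0.5  0.7 -0.9] turn 0.0 rows>= 1 jaw 84.5 q7 1.92 tcp [ 0.4734 -0.3133  0.0887]
0.47916834225612953 [ 0.41802201  0.61571396 -1.26400751]
```

Now release: open to about 0.66 (61 mm), staying clear of the wall, then lift.

>>> move_arm([
  [0, 1, 0, 0],
  [0, 1, 0, 0],
  [0, 1, 0, 0],
  [0, 1, 0, 0],
  [0, -15, 0, 0],
  [0, -40, 0, 0],
  [0, -80, 0, 0],
  [0, -120, 0, 0],
  [0, -150, 0, 0],
  [0, -150, 0, 0],
], hand=0.66)

```text
time: 23.07
tool_pos: [0.4766, -0.3151, 0.2458]
orientation: [-0.519, 0.528, 0.477, -0.474]
ft_force: [0.1, 0.0, 1.0]
width: 0.666
```

Run:
```python
from h import *
print(sense()['width'],sense()['ft_force'])
snap('wrist','w13.png')
go([.5275,.229,.2],84.5)
```

```text
0.6663595783931947 [0.06016801 0.02043466 1.008544  ]
shift [5.46e+02 4.05e+01 4.00e-01] turn -0.0 rows>= 14 jaw 84.5 q7 1.95 tcp [ 0.4752 -0.3143  0.2425]
```

View pics/w13.png

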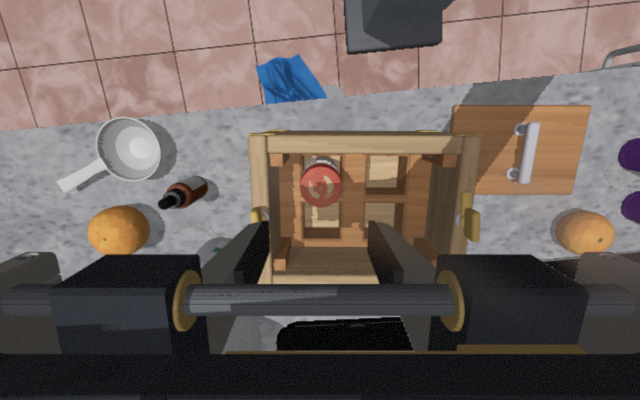

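The jar stands upright in pocket1. Now to the second jar.

>>> move_arm([
  [25, 0, 0, 0],
  [60, 0, 0, 0],
  [100, 0, 0, 0],
  [140, 0, 0, 0],
  [180, 0, 0, 0],
  [220, 0, 0, 0],
  [260, 0, 0, 0],
  [300, 0, 0, 0],
  [340, 0, 0, 0],
  [380, 0, 0, 0],
], hand=0.78)

```text
time: 23.95
tool_pos: [0.5087, 0.0668, 0.2373]
orientation: [0.524, -0.523, -0.475, 0.476]
ft_force: [0.3, 0.4, -0.4]
width: 0.778
```

>>> move_arm([
  [40, 0, 0, 0],
  [80, 0, 0, 0],
  [115, 10, 0, 0],
  [145, 25, 0, 0],
  [160, 38, 0, 0],
  [166, 42, 0, 0],
  [166, 42, 0, 0],
  [166, 42, 0, 0],
  [166, 42, 0, 0],
])

```text
time: 24.7
tool_pos: [0.5262, 0.2286, 0.1968]
orientation: [-0.524, 0.524, 0.475, -0.475]
ft_force: [0.7, 0.2, -0.3]
width: 0.779
```

Run:
```python
from h import *
go([.5278,.2299,.076],84.5)
ci=camera_info('wrist');print(proj(ci,[.5278,.2299,.106]),proj(ci,[.5515,.342,.106]))
snap('wrist','w14.png')
```

```text
shift [  1.6 120.8  -1.4] turn -0.1 rows>= 3 jaw 84.38 q7 0.83 tcp [0.5262 0.2286 0.1968]
[320.59897826 201.19064931] [442.91033212 214.30457701]
```

View pics/w14.png

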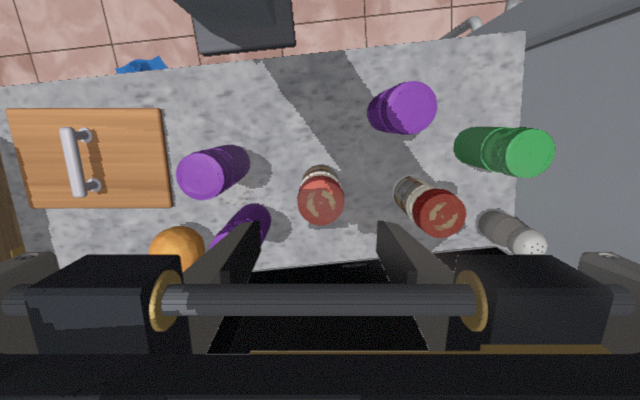

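>>> move_arm([
  [1, 30, 0, 0],
  [2, 65, 0, 0],
  [2, 95, 0, 0],
  [2, 115, 0, 0],
  [2, 121, 0, 0],
  [2, 121, 0, 0],
  [2, 121, 0, 0],
])

```text
time: 25.33
tool_pos: [0.5268, 0.232, 0.0768]
orientation: [-0.523, 0.524, 0.476, -0.475]
ft_force: [-0.3, -0.4, 0.2]
width: 0.786
```

>>> move_arm([
  [0, 0, 0, 0],
  [0, 0, 0, 0],
  [0, 0, 0, 0],
  [0, 0, 0, 0],
  [0, 0, 0, 0],
  [0, 0, 0, 0],
], hand=0, newtons=25)

```text
time: 25.83
tool_pos: [0.5263, 0.2323, 0.0762]
orientation: [-0.523, 0.524, 0.476, -0.475]
ft_force: [0.0, -0.7, 3.9]
width: 0.48
```

Run:
```python
from h import *
go([.5340,-.3187,.27],84.5)
```

```text
shift [-547.7 -193.8  -60.7] turn -0.0 rows>= 15 jaw 84.5 q7 0.76 tcp [0.5263 0.2323 0.0762]
```

>>> move_arm([
  [0, -20, 0, 0],
  [0, -50, 0, 0],
  [0, -90, 0, 0],
  [0, -130, 0, 0],
  [0, -165, 0, 0],
  [-20, -190, -2, 0],
  [-50, -194, -6, 0],
  [-85, -194, -9, 0],
  [-122, -194, -13, 0],
  [-160, -194, -18, 0],
])

```text
time: 26.67
tool_pos: [0.5277, 0.0703, 0.2696]
orientation: [0.523, -0.523, -0.476, 0.476]
ft_force: [0.7, 0.5, -1.6]
width: 0.48
```

>>> move_arm([
  [-38, 0, -4, 0],
  [-78, 0, -9, 0],
  [-118, 0, -13, 0],
  [-158, 0, -18, 0],
  [-198, 0, -22, 0],
  [-238, 0, -27, 0],
  [-278, 0, -31, 0],
  [-318, 0, -36, 0],
  [-355, 0, -40, 0],
  [-380, 0, -43, 0],
])

```text
time: 27.5
tool_pos: [0.5334, -0.3155, 0.2689]
orientation: [-0.524, 0.524, 0.474, -0.475]
ft_force: [-0.1, 0.3, -1.3]
width: 0.476
```

Run:
```python
from h import *
go([.5340,-.3187,.14],84.5); print(sense()['width'],sense()['ft_force'])
```

```text
shift [ -3.  128.9  -1.1] turn -0.2 rows>= 4 jaw 84.28 q7 1.89 tcp [ 0.5334 -0.3155  0.2689]
0.4757409776353776 [-0.10225911  0.30623762 -1.31103545]
```

>>> move_arm([
  [-6, 10, 0, 0],
  [-6, 10, 0, 0],
  [-6, 20, 0, 0],
  [-6, 20, 0, 0],
])

```text
time: 27.83
tool_pos: [0.5338, -0.3143, 0.2474]
orientation: [0.524, -0.521, -0.476, 0.476]
ft_force: [-1.3, 0.4, -1.2]
width: 0.477
```

Run:
```python
from h import *
go([.5340,-.3187,.14],84.5); print(sense()['width'],sense()['ft_force'])
snap('wrist','w15.png')
```

```text
shift [ -4.7 107.4  -1. ] turn 0.2 rows>= 3 jaw 84.66 q7 1.89 tcp [ 0.5338 -0.3143  0.2474]
0.4770330545660744 [-1.26223527  0.43297008 -1.16820951]
```

View pics/w15.png

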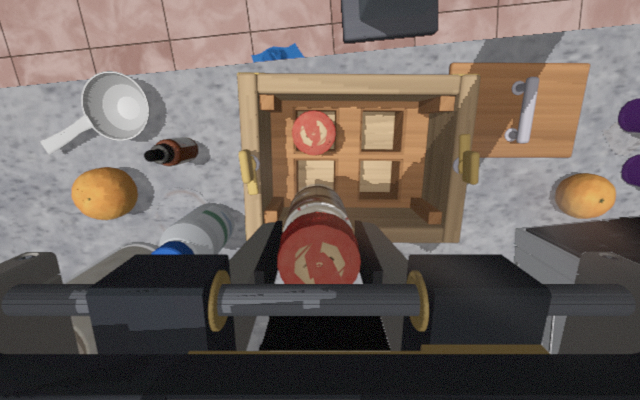

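>>> move_arm([
  [-4, 25, -1, 0],
  [-4, 60, -1, 0],
  [-4, 90, -1, 0],
  [-4, 107, -1, 0],
  [-4, 107, -1, 0],
  [-4, 107, -1, 0],
  [-4, 107, -1, 0],
  [-4, 107, -1, 0],
])

```text
time: 28.55
tool_pos: [0.5363, -0.3212, 0.1447]
orientation: [-0.522, 0.524, 0.476, -0.475]
ft_force: [-0.2, -0.6, -0.9]
width: 0.476
```

Run:
```python
from h import *
go([.5340,-.3187,.088],84.5); print(sense()['width'],sense()['ft_force'])
snap('wrist','w16.png')
```

```text
shift [ 2.4 56.7  2.7] turn 0.0 rows>= 2 jaw 84.54 q7 1.88 tcp [ 0.5363 -0.3212  0.1447]
0.476303404656759 [-0.20462236 -0.56145925 -0.87488045]
```

View pics/w16.png

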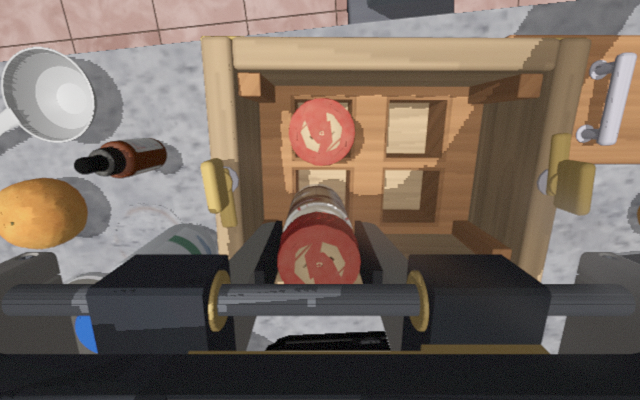

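>>> move_arm([
  [2, 5, 2, 0],
  [2, 10, 2, 0],
  [2, 20, 2, 0],
  [2, 32, 2, 0],
  [2, 44, 2, 0],
  [2, 52, 2, 0],
  [2, 52, 2, 0],
  [2, 52, 2, 0],
])

```text
time: 29.27
tool_pos: [0.5325, -0.3189, 0.0891]
orientation: [0.524, -0.523, -0.475, 0.476]
ft_force: [-0.2, 0.9, -1.7]
width: 0.477
```

Run:
```python
from h import *
go([.5340,-.3187,.088],84.5); print(sense()['width'],sense()['ft_force'])
```

```text
shift [ 0.3  1.1 -1.5] turn -0.0 rows>= 1 jaw 84.5 q7 1.86 tcp [ 0.5325 -0.3189  0.0891]
0.47711490020750674 [-0.18453974  0.86745877 -1.70275725]
```

>>> move_arm([
  [0, 1, 0, 0],
  [0, 1, 0, 0],
  [0, 1, 0, 0],
  [0, 1, 0, 0],
  [0, -15, 0, 0],
  [0, -40, 0, 0],
  [0, -80, 0, 0],
  [0, -120, 0, 0],
  [0, -150, 0, 0],
  [0, -150, 0, 0],
], hand=0.66)

```text
time: 30.1
tool_pos: [0.5366, -0.3207, 0.2486]
orientation: [-0.519, 0.528, 0.477, -0.474]
ft_force: [0.6, -0.1, -0.4]
width: 0.659
```

Run:
```python
from h import *
print(sense()['width'],sense()['ft_force'])
snap('wrist','w17.png')
go([.5505,.32,.22],84.5)
```

```text
0.659111788831288 [ 0.63390112 -0.13941196 -0.42451283]
shift [638.7  22.4  46.3] turn -0.0 rows>= 16 jaw 84.49 q7 1.9 tcp [ 0.5351 -0.3201  0.2451]
```

View pics/w17.png

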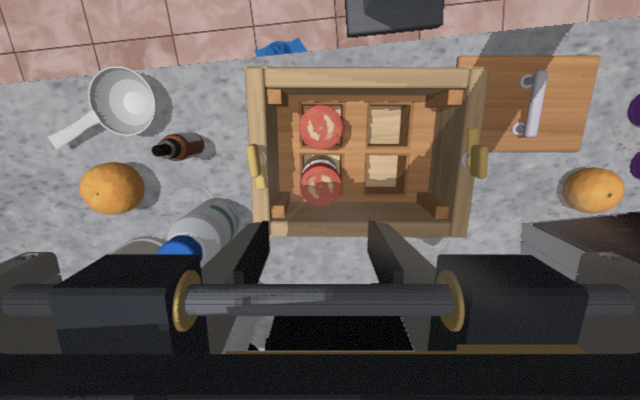

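Two jars are packed. Now the third.

>>> move_arm([
  [25, 0, 2, 0],
  [60, 0, 4, 0],
  [100, 0, 7, 0],
  [140, 0, 10, 0],
  [180, 0, 13, 0],
  [220, 0, 16, 0],
  [260, 0, 19, 0],
  [300, 0, 22, 0],
  [340, 0, 25, 0],
  [380, 0, 28, 0],
], hand=0.74)

```text
time: 30.98
tool_pos: [0.5405, 0.0636, 0.2394]
orientation: [0.524, -0.523, -0.475, 0.476]
ft_force: [0.6, -0.3, 0.3]
width: 0.74
```

>>> move_arm([
  [40, 0, 3, 0],
  [80, 0, 6, 0],
  [120, 0, 9, 0],
  [160, 5, 12, 0],
  [200, 10, 14, 0],
  [235, 15, 16, 0],
  [255, 20, 18, 0],
  [259, 22, 18, 0],
  [259, 22, 18, 0],
  [259, 22, 18, 0],
])

```text
time: 31.82
tool_pos: [0.5484, 0.3199, 0.2174]
orientation: [-0.523, 0.524, 0.474, -0.476]
ft_force: [-0.3, 0.0, 0.3]
width: 0.74
```

Run:
```python
from h import *
import pickle
go([.5505,.3395,.076],84.5)
ci=camera_info('wrist');print(proj(ci,[.5505,.3395,.106]));pickle.dump(ci,open('w18.pkl','wb'))
snap('wrist','w18.png')
```

```text
shift [ 20.  141.4  -0.3] turn -0.0 rows>= 4 jaw 84.46 q7 0.72 tcp [0.5484 0.3199 0.2174]
[339.03961872 194.6694992 ]
```

View pics/w18.png

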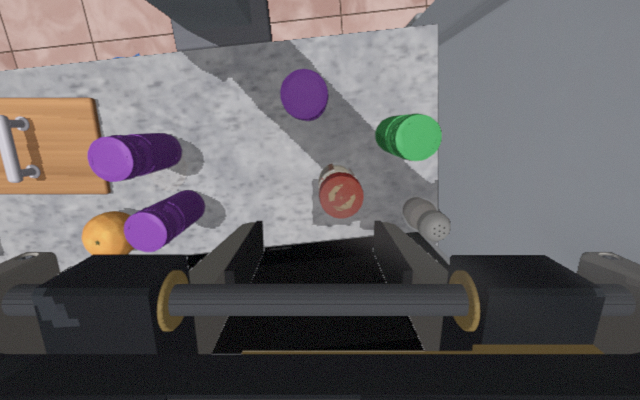

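Run:
```python
from h import *
import pickle
ci=pickle.load(open('w18.pkl','rb'))
print(onz(ci,434,226,.08),onz(ci,417,210,.01))
go([.5515,.3415,.13],84.5)
go([.5515,.3415,.13],75)
```

```text
[0.60260723 0.44255313 0.08      ] [0.60533598 0.44641688 0.01      ]
shift [22.5 88.  -0.4] turn -0.1 rows>= 3 jaw 84.37 q7 0.72 tcp [0.549  0.3193 0.218 ]
shift [22.5 88.  -0.4] turn 9.4 rows>= 3 jaw 84.37 q7 0.72 tcp [0.549  0.3193 0.218 ]
```

>>> move_arm([
  [10, 30, 0, 0],
  [20, 65, -1, 0],
  [22, 100, -1, 0],
  [22, 130, -1, 0],
  [22, 141, -1, 0],
  [22, 141, -1, 0],
  [22, 141, -1, 0],
  [22, 141, -1, 0],
])

```text
time: 32.53
tool_pos: [0.5532, 0.3436, 0.08]
orientation: [-0.523, 0.524, 0.476, -0.474]
ft_force: [0.2, -0.3, 0.7]
width: 0.743
```

>>> move_arm([
  [0, 0, 0, 0],
  [0, 0, 0, 0],
  [0, 0, 0, 0],
  [0, 0, 0, 0],
  [0, 0, 0, 0],
  [0, 0, 0, 0],
], hand=0, newtons=25)

```text
time: 33.03
tool_pos: [0.5521, 0.3435, 0.0784]
orientation: [-0.523, 0.524, 0.476, -0.475]
ft_force: [-1.0, -0.9, 5.8]
width: 0.479
```

Run:
```python
from h import *
go([.5417,-.2391,.27],84.5)
```

```text
shift [-580.8 -191.8  -45.8] turn -0.0 rows>= 15 jaw 84.5 q7 0.63 tcp [0.5521 0.3435 0.0784]
```

>>> move_arm([
  [0, -20, 0, 0],
  [0, -50, 0, 0],
  [0, -90, 0, 0],
  [0, -130, 0, 0],
  [0, -165, 0, 0],
  [-20, -188, -2, 0],
  [-50, -192, -5, 0],
  [-88, -192, -8, 0],
  [-126, -192, -11, 0],
  [-165, -192, -14, 0],
])

```text
time: 33.87
tool_pos: [0.549, 0.1765, 0.2692]
orientation: [0.523, -0.523, -0.476, 0.476]
ft_force: [0.7, 0.3, -1.1]
width: 0.478
```

>>> move_arm([
  [-40, 0, -3, 0],
  [-80, 0, -6, 0],
  [-120, 0, -9, 0],
  [-160, 0, -12, 0],
  [-200, 0, -15, 0],
  [-240, 0, -18, 0],
  [-280, 0, -21, 0],
  [-320, 0, -24, 0],
  [-360, 0, -28, 0],
  [-395, 0, -31, 0],
])

```text
time: 34.7
tool_pos: [0.5419, -0.2212, 0.2691]
orientation: [0.524, -0.524, -0.475, 0.475]
ft_force: [2.3, 1.0, -2.0]
width: 0.474
```

>>> move_arm([
  [-16, 0, -1, 0],
  [-20, 0, -1, 0],
  [-20, 5, -1, 0],
  [-20, 20, -1, 0],
  [-20, 20, -1, 0],
])

```text
time: 35.12
tool_pos: [0.5407, -0.2351, 0.2467]
orientation: [0.524, -0.521, -0.476, 0.477]
ft_force: [-0.9, 1.0, -1.4]
width: 0.476
```

Run:
```python
from h import *
go([.5417,-.2391,.142],84.5); print(sense()['width'],sense()['ft_force'])
snap('wrist','w19.png')
```

```text
shift [ -4.1 104.7  -1.8] turn 0.2 rows>= 3 jaw 84.69 q7 1.77 tcp [ 0.5407 -0.2351  0.2467]
0.47578256519050083 [-0.94263842  1.03862274 -1.39573255]
```

View pics/w19.png

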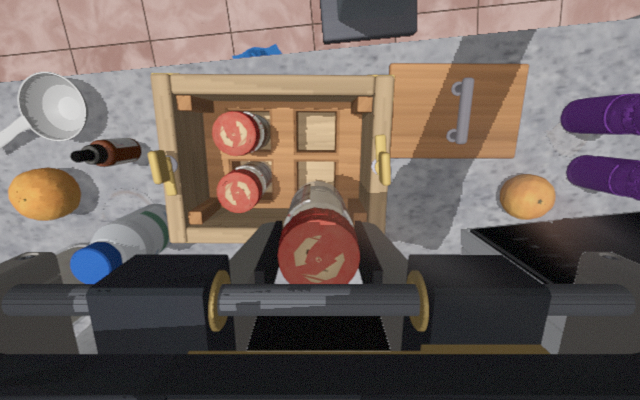

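>>> move_arm([
  [0, 25, 0, 0],
  [0, 60, 0, 0],
  [0, 90, 0, 0],
  [0, 104, 0, 0],
  [0, 104, 0, 0],
  [0, 104, 0, 0],
  [0, 104, 0, 0],
  [0, 104, 0, 0],
])

```text
time: 35.83
tool_pos: [0.5432, -0.2383, 0.1475]
orientation: [-0.522, 0.524, 0.476, -0.475]
ft_force: [0.5, 0.6, -1.2]
width: 0.481
```

Run:
```python
from h import *
go([.5417,-.2391,.0904],84.5); print(sense()['width'],sense()['ft_force'])
```

```text
shift [-0.9 57.1  1.6] turn 0.0 rows>= 2 jaw 84.54 q7 1.74 tcp [ 0.5432 -0.2383  0.1475]
0.48112531314322676 [ 0.51590993  0.58362988 -1.22398379]
```

>>> move_arm([
  [-1, 5, 1, 0],
  [-1, 10, 1, 0],
  [-1, 20, 1, 0],
  [-1, 32, 1, 0],
  [-1, 44, 1, 0],
  [-1, 53, 1, 0],
  [-1, 53, 1, 0],
  [-1, 53, 1, 0],
])

```text
time: 36.5
tool_pos: [0.54, -0.2393, 0.0911]
orientation: [0.524, -0.523, -0.475, 0.476]
ft_force: [-0.8, 1.0, -0.8]
width: 0.477
```

Run:
```python
from h import *
go([.5417,-.2391,.0904],84.5); print(sense()['width'],sense()['ft_force'])
```

```text
shift [ 0.3  0.7 -1.7] turn -0.0 rows>= 1 jaw 84.5 q7 1.73 tcp [ 0.54   -0.2393  0.0911]
0.476797506708715 [-0.77019614  0.99347678 -0.83661594]
```

>>> move_arm([
  [0, 1, 0, 0],
  [0, 1, 0, 0],
  [0, 1, 0, 0],
  [0, 1, 0, 0],
  [0, -15, 0, 0],
  [0, -40, 0, 0],
  [0, -80, 0, 0],
  [0, -120, 0, 0],
  [0, -160, 0, 0],
  [0, -190, 0, 0],
], hand=0.66)

```text
time: 37.33
tool_pos: [0.5414, -0.2396, 0.2866]
orientation: [-0.522, 0.525, 0.476, -0.475]
ft_force: [0.4, 0.2, -0.1]
width: 0.657
```

>>> move_arm([
  [0, 0, 20, 0],
  [0, 0, 40, 0],
  [0, 0, 40, 0],
  [0, 0, 40, 0],
], hand=0.6)

```text
time: 37.67
tool_pos: [0.5005, -0.2357, 0.2833]
orientation: [-0.523, 0.524, 0.475, -0.475]
ft_force: [0.0, -0.3, -1.2]
width: 0.6
```

Run:
```python
from h import *
import pickle
ci=camera_info('wrist');pickle.dump(ci,open('w20.pkl','wb'))
snap('wrist','w20.png');snap('scene','s20.png');snap('top','t20.png')
go([.475,-.045,.25],84.5); print(sense()['q'].round(2))
```

```text
shift [187.   32.5  44.6] turn 0.0 rows>= 5 jaw 84.52 q7 1.8 tcp [ 0.5015 -0.2354  0.2824]
[ 0.55  0.25 -0.21  1.75  0.06  1.14  1.8 ]
```

View pics/w20.png

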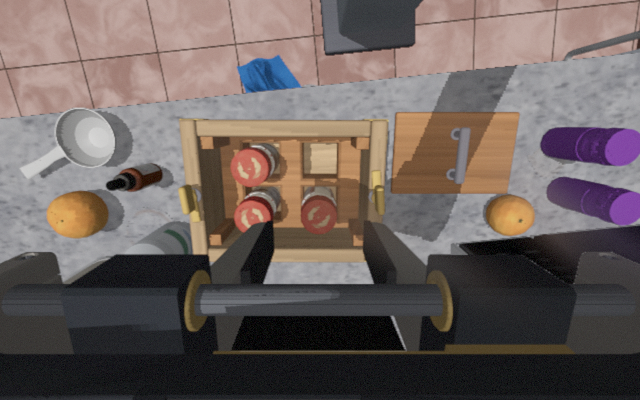

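View pics/s20.png

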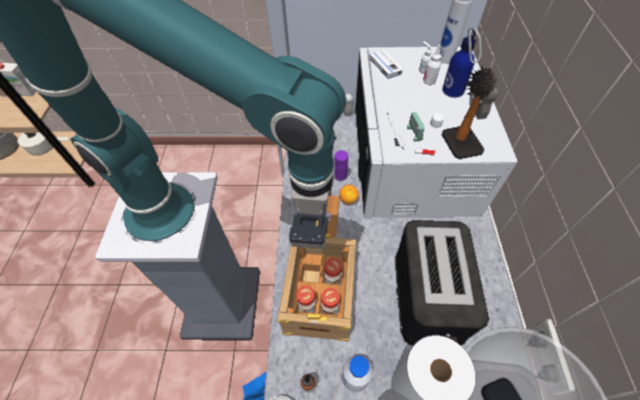

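View pics/t20.png

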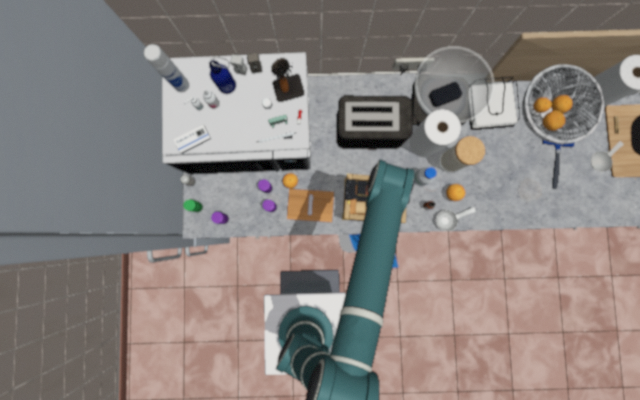

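Three jars stand in their pockets, and no red caps remain at the back of the worktop. Measuring the panel again in case it has shifted.

Run:
```python
from h import *
im=cv2.imread('pics/w20.png')
cv2.imwrite('pics/w20a.png',cv2.resize(im[95:215,370:540],None,fx=4.5,fy=4.5,interpolation=cv2.INTER_CUBIC))
```

```text
(no output)
```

View pics/w20a.png

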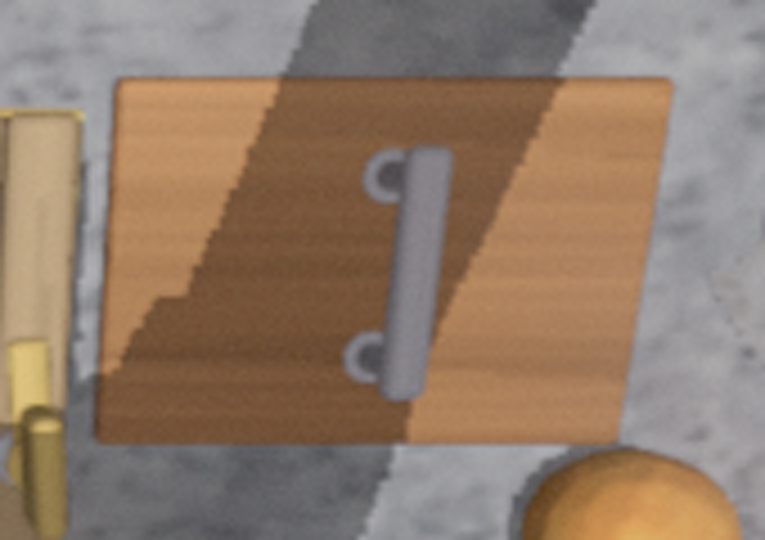

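Run:
```python
from h import *
import pickle
np.set_printoptions(precision=4,suppress=True)
ci=pickle.load(open('w20.pkl','rb'))
f=lambda u,v,z:onz(ci,370+u/4.5,95+v/4.5,z)[:2]
C=np.array([f(*p,.010) for p in((117,79),(673,80),(617,442),(97,440))]);print(C,C.mean(0))
y=(C[1]+C[2]-C[0]-C[3])/2;x=(C[2]+C[3]-C[0]-C[1])/2
print(y,x,np.linalg.norm(x),np.linalg.norm(y),np.degrees(np.arctan2(y[1],y[0])),np.degrees(np.arctan2(x[1],x[0])))
print(f(431,149,.04),f(403,399,.04),f(417,273,.04))
```

```text
[[ 0.4287 -0.116 ]
 [ 0.4463  0.0627]
 [ 0.566   0.0518]
 [ 0.548  -0.1268]] [ 0.4972 -0.0321]
[0.0178 0.1786] [ 0.1195 -0.0109] 0.12002398511701165 0.1794932104668242 84.30315116269844 -5.190533687112044
[ 0.4587 -0.0291] [ 0.5361 -0.036 ] [ 0.4962 -0.0325]
```

The panel was knocked about 2 cm, to (0.497, -0.032), with its angle unchanged. Approaching it there.

Run:
```python
from h import *
go([.497,-.032,.13],84.5)
```

```text
shift [202.  152.5  24. ] turn 0.0 rows>= 7 jaw 84.52 q7 1.8 tcp [ 0.5015 -0.2354  0.2824]
```

>>> move_arm([
  [30, 0, 4, 0],
  [65, 0, 8, 0],
  [105, 0, 13, 0],
  [145, 5, 18, 0],
  [180, 30, 22, 0],
  [200, 65, 24, 0],
  [202, 105, 24, 0],
  [202, 140, 24, 0],
  [202, 152, 24, 0],
  [202, 152, 24, 0],
])

```text
time: 38.65
tool_pos: [0.4942, -0.0314, 0.1268]
orientation: [0.525, -0.521, -0.474, 0.477]
ft_force: [0.3, 0.9, 0.4]
width: 0.6
```

>>> move_arm([
  [0, 0, 0, 0],
  [0, 0, 0, 0],
  [0, 0, 0, 0],
])

```text
time: 38.9
tool_pos: [0.4977, -0.0322, 0.1319]
orientation: [-0.523, 0.524, 0.476, -0.475]
ft_force: [-0.1, -0.2, 0.0]
width: 0.602
```

Run:
```python
from h import *
import pickle
go([.497,-.032,.021],84.5)
ci=camera_info('wrist');pickle.dump(ci,open('w21.pkl','wb'))
print(proj(ci,[.497,-.0322,.04]))
snap('wrist','w21.png')
```

```text
shift [1.000e-01 1.109e+02 1.100e+00] turn -0.0 rows>= 3 jaw 84.49 q7 1.33 tcp [ 0.4977 -0.0322  0.1319]
[318.73716443 198.30148873]
```

View pics/w21.png

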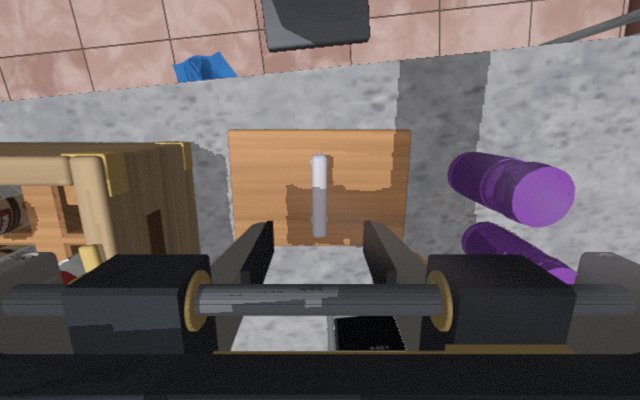

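>>> move_arm([
  [0, 30, 2, 0],
  [0, 65, 3, 0],
  [0, 95, 3, 0],
  [0, 108, 3, 0],
  [0, 110, 3, 0],
  [0, 110, 3, 0],
  [0, 110, 3, 0],
])

```text
time: 39.53
tool_pos: [0.4946, -0.0318, 0.0219]
orientation: [-0.523, 0.524, 0.476, -0.475]
ft_force: [-0.6, 0.3, 1.2]
width: 0.602
```

>>> move_arm([
  [0, 0, 0, 0],
  [0, 0, 0, 0],
  [0, 0, 0, 0],
  [0, 0, 0, 0],
  [0, 0, 0, 0],
  [0, 0, 0, 0],
], hand=0, newtons=40)

```text
time: 40.03
tool_pos: [0.4934, -0.0319, 0.0207]
orientation: [-0.523, 0.524, 0.475, -0.475]
ft_force: [-0.4, 1.3, -0.2]
width: 0.186
```

>>> move_arm([
  [0, -15, 0, 0],
  [0, -40, 0, 0],
  [0, -80, 0, 0],
  [0, -120, 0, 0],
  [0, -160, 0, 0],
  [0, -195, 0, 0],
  [0, -225, 0, 0],
  [0, -225, 0, 0],
  [0, -225, 0, 0],
])

```text
time: 40.78
tool_pos: [0.4937, -0.032, 0.2465]
orientation: [-0.523, 0.524, 0.476, -0.475]
ft_force: [-0.4, 1.1, -3.2]
width: 0.146
```

Run:
```python
from h import *
import pickle
s=sense();print(s['ft_force'],s['ft_torque'],s['width'])
go([.508,-.276,.245],84.5)
ci=camera_info('wrist');pickle.dump(ci,open('w22.pkl','wb'))
snap('wrist','w22.png')
```

```text
[-0.38252529  1.12740063 -3.194112  ] [ 0.029382   -0.10324482 -0.00947906] 0.1459082285328966
shift [-241.6    1.7  -37.6] turn -0.0 rows>= 6 jaw 84.49 q7 1.4 tcp [ 0.4937 -0.032   0.2465]
```

View pics/w22.png

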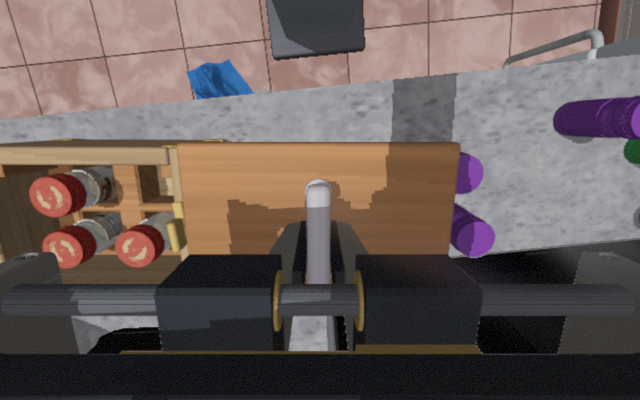

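Run:
```python
from h import *
import pickle
np.set_printoptions(precision=4,suppress=True)
ci=pickle.load(open('w22.pkl','rb'))
im=cv2.imread('pics/w22.png')
cv2.imwrite('pics/w22a.png',cv2.resize(im[130:230,160:480],None,fx=2.5,fy=2.5,interpolation=cv2.INTER_CUBIC))
a=onz(ci,178,143,.236);b=onz(ci,459,144,.236);h=onz(ci,318,180,.266)
t=sense()['tool_pos'];r=R()
for p in(a,b,(a+b)/2,h): print(p,(r.T@(p-t))*1000)
print(np.linalg.norm(a-b))
```

```text
[ 0.4293 -0.1119  0.236 ] [-85.6782   8.862   55.256 ]
[0.4462 0.0579 0.236 ] [85.0078  8.7938 54.6666]
[ 0.4378 -0.027   0.236 ] [-0.3352  8.8279 54.9613]
[ 0.4544 -0.0289  0.266 ] [ -0.6428 -21.1913  38.239 ]
0.17068703021032644
```

View pics/w22a.png

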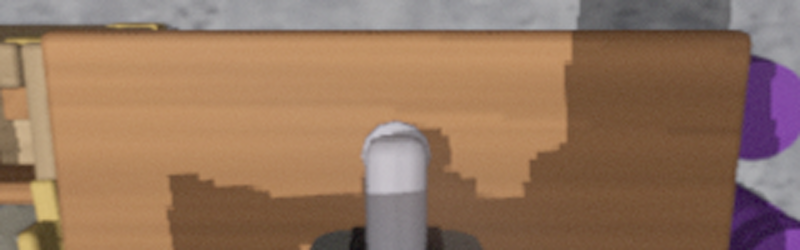

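Run:
```python
from h import *
import pickle
np.set_printoptions(precision=4,suppress=True)
ci=pickle.load(open('w22.pkl','rb'))
t=np.array([.4937,-.032,.2465]);r=R()
for off in(.0207,.025,.028,.030):
    zt=.2465-off+.010
    a=onz(ci,177.2,142.5,zt);b=onz(ci,460,143,zt);h=onz(ci,318,179.5,zt+.030)
    print(off,np.linalg.norm(a-b),((r.T@((a+b)/2-t))*1000)[[0,2]],((r.T@(h-t))*1000)[[0,2]])
```

```text
0.0207 0.17186403643847553 [-0.3486 56.5782] [-0.6995 39.6471]
0.025 0.17594853438631333 [-0.3417 56.2907] [-0.7013 38.82  ]
0.028 0.178798184117363 [-0.337  56.0901] [-0.7026 38.243 ]
0.03 0.18069795060472943 [-0.3338 55.9564] [-0.7034 37.8584]
```

Run:
```python
from h import *
import pickle
np.set_printoptions(precision=4,suppress=True)
im=cv2.imread('pics/w7.png')
cv2.imwrite('pics/w7a.png',cv2.resize(im[120:220,160:480],None,fx=2.5,fy=2.5,interpolation=cv2.INTER_CUBIC))
ci=pickle.load(open('w22.pkl','rb'))
t=np.array([.4937,-.032,.2465]);r=R()
for off in(.0185,.0204,.022):
    zt=.2465-off+.010
    a=onz(ci,172,135,zt);b=onz(ci,466,135,zt);h=onz(ci,319,172,zt+.030)
    print(off,np.linalg.norm(a-b),((r.T@((a+b)/2-t))*1000)[[0,2]],((r.T@(h-t))*1000)[[0,2]])
```

```text
0.0185 0.17538527876362384 [-0.1341 61.2833] [-0.1865 43.972 ]
0.0204 0.17724970426095266 [-0.1288 61.2047] [-0.1808 43.6564]
0.022 0.17881974678501902 [-0.1243 61.1386] [-0.176  43.3907]
```

View pics/w7a.png

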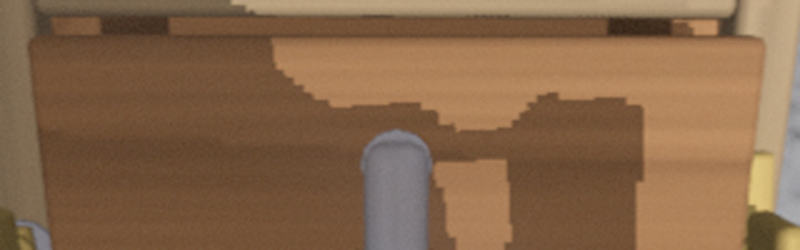

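The panel sits about 6 mm lower in the grip than on the first lift, and about 5 mm towards +x. I'll allow for that in the fit. Moving over the case.

Run:
```python
from h import *
go([.5025,-.276,.245],84.5)
```

```text
shift [-2.42e+02 -2.00e-01 -3.34e+01] turn -0.0 rows>= 6 jaw 84.49 q7 1.4 tcp [ 0.4925 -0.0319  0.2448]
```

>>> move_arm([
  [-25, 0, -3, 0],
  [-55, 0, -8, 0],
  [-90, 0, -12, 0],
  [-125, 0, -17, 0],
  [-160, 0, -22, 0],
  [-195, 0, -27, 0],
  [-225, 0, -31, 0],
  [-242, 0, -33, 0],
  [-242, 0, -33, 0],
  [-242, 0, -33, 0],
])

```text
time: 41.67
tool_pos: [0.5014, -0.2761, 0.2424]
orientation: [0.526, -0.522, -0.474, 0.475]
ft_force: [0.7, 0.7, -2.8]
width: 0.15
```

>>> move_arm([
  [0, 15, 0, 0],
  [0, 35, 0, 0],
  [0, 55, 0, 0],
  [0, 68, 0, 0],
  [0, 74, 0, 0],
  [0, 74, 0, 0],
  [0, 74, 0, 0],
  [0, 74, 0, 0],
  [0, 74, 0, 0],
])

```text
time: 42.42
tool_pos: [0.5037, -0.2759, 0.1725]
orientation: [-0.523, 0.524, 0.476, -0.475]
ft_force: [0.3, 0.2, -2.4]
width: 0.145
```

Run:
```python
from h import *
import pickle
s=sense();print(s['ft_force'],s['ft_torque'],s['width'])
go([.5025,-.276,.149],84.5)
ci=camera_info('wrist');pickle.dump(ci,open('w23.pkl','wb'))
im=snap('wrist','w23.png')[:,:,::-1]
cv2.imwrite('pics/w23a.png',cv2.resize(im[60:260,130:510],None,fx=2.1,fy=2.1,interpolation=cv2.INTER_CUBIC))
```

```text
[ 0.3314566   0.16492111 -2.42425126] [ 0.02902815 -0.04567968 -0.02962178] 0.14498175258747342
shift [-0.2 23.5  1.2] turn 0.0 rows>= 1 jaw 84.52 q7 1.84 tcp [ 0.5037 -0.2759  0.1725]
```

View pics/w23a.png

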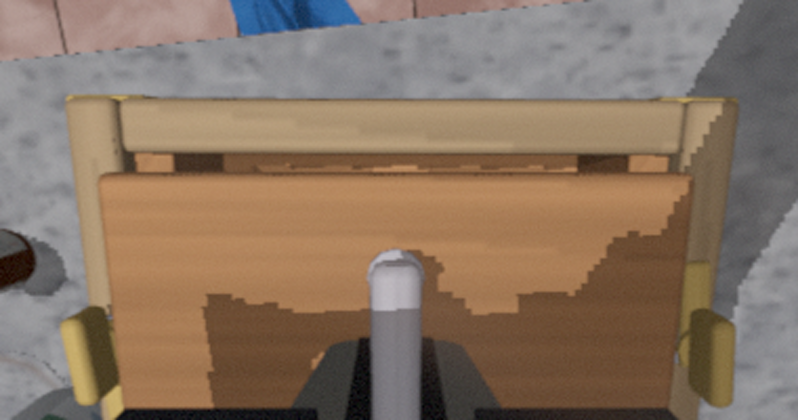

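Run:
```python
from h import *
import pickle
np.set_printoptions(precision=2,suppress=True)
ci=pickle.load(open('w23.pkl','rb'));t=sense()['tool_pos'];r=R();print(t)
f=lambda u,v,z:(r.T@(onz(ci,130+u/2.1,60+v/2.1,z)-t)*1000)[[0,2]]
print('rim outer',f(68,97,.132),f(738,99,.132)); print('inner',f(121,153,.132),f(683,153,.132))
zt=t[2]-.0263+.010
print('panel',f(101,174,zt),f(692,176,zt))
```

```text
[ 0.5  -0.28  0.17]
rim outer [-107.71   79.43] [111.72  78.85]
inner [-92.28  61.5 ] [95.68 61.55]
panel [-88.4   56.11] [88.08 55.57]
```

>>> move_arm([
  [2, 0, 2, 0],
  [2, 3, 2, 0],
  [2, 6, 2, 0],
  [2, 9, 2, 0],
  [2, 11, 2, 0],
  [2, 11, 2, 0],
  [2, 11, 2, 0],
])

```text
time: 43.05
tool_pos: [0.5011, -0.2736, 0.1602]
orientation: [0.524, -0.523, -0.475, 0.476]
ft_force: [0.1, -0.4, -2.8]
width: 0.147
```

Run:
```python
from h import *
import pickle
np.set_printoptions(precision=2,suppress=True)
s=sense();print(s['ft_force'],s['ft_torque'],s['width'])
go([.5023,-.274,.149],84.5)
ci=camera_info('wrist');pickle.dump(ci,open('w24.pkl','wb'))
im=snap('wrist','w24.png')[:,:,::-1]
cv2.imwrite('pics/w24a.png',cv2.resize(im[60:260,130:510],None,fx=2.1,fy=2.1,interpolation=cv2.INTER_CUBIC))
```

```text
[ 0.12 -0.41 -2.76] [ 0.05 -0.14 -0.04] 0.14708271510928309
shift [-0.2 11.2 -1.3] turn -0.0 rows>= 1 jaw 84.5 q7 1.83 tcp [ 0.5  -0.27  0.16]
```

View pics/w24a.png

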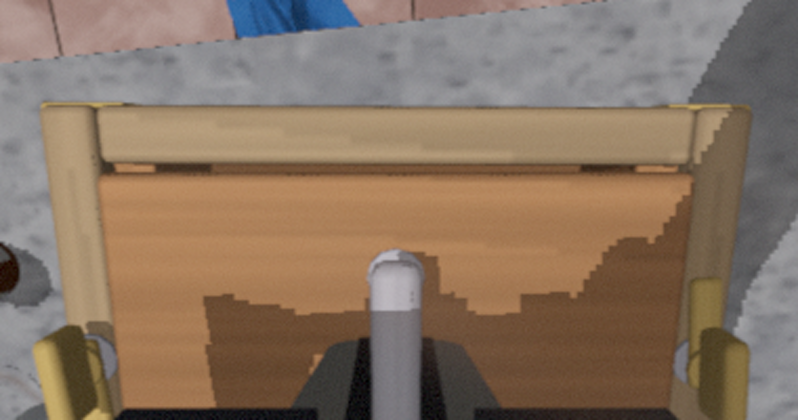

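Run:
```python
from h import *
import pickle
np.set_printoptions(precision=2,suppress=True)
ci=pickle.load(open('w24.pkl','rb'));t=sense()['tool_pos'];r=R();print(t*1000)
f=lambda u,v,z:(r.T@(onz(ci,130+u/2.1,60+v/2.1,z)-t)*1000)[[0,2]]
print('rim outer',f(42,104,.132),f(750,107,.132)); print('inner',f(99,163,.132),f(693,165,.132))
zt=t[2]-.0263+.010
print('panel',f(101,174,zt),f(692,176,zt))
```

```text
[ 501.22 -273.71  160.43]
rim outer [-109.88   76.95] [109.28  76.08]
inner [-94.32  59.04] [93.68 58.43]
panel [-88.38  56.37] [87.99 55.79]
```

>>> move_arm([
  [0, 2, -1, 0],
  [0, 4, -1, 0],
  [0, 6, -1, 0],
  [0, 8, -1, 0],
  [0, 9, -1, 0],
  [0, 9, -1, 0],
])

```text
time: 43.6
tool_pos: [0.502, -0.2737, 0.1512]
orientation: [0.524, -0.523, -0.475, 0.476]
ft_force: [-0.4, -0.2, -2.7]
width: 0.148
```

Run:
```python
from h import *
np.set_printoptions(precision=3,suppress=True)
s=sense();print(s['ft_force'],s['ft_torque'],s['width'],s['tool_pos'])
```

```text
[-0.433 -0.235 -2.654] [ 0.05  -0.119  0.023] 0.1477521447548908 [ 0.502 -0.274  0.151]
```

>>> move_arm([
  [0, 1, 0, 0],
  [0, 2, 0, 0],
  [0, 3, 0, 0],
  [0, 3, 0, 0],
  [0, 3, 0, 0],
])

```text
time: 44.02
tool_pos: [0.5021, -0.2738, 0.1485]
orientation: [0.523, -0.523, -0.475, 0.475]
ft_force: [-0.1, -0.3, -3.0]
width: 0.146
```

>>> move_arm([
  [0, 1, 0, 0],
  [0, 2, 0, 0],
  [0, 2, 0, 0],
])

```text
time: 44.27
tool_pos: [0.5024, -0.2739, 0.1478]
orientation: [-0.523, 0.524, 0.475, -0.475]
ft_force: [-1.9, 0.5, 5.8]
width: 0.146
```

Contact at a TCP height of 0.148, the seated height I expected. Release and check.

>>> move_arm([
  [0, 0, 0, 0],
  [0, 0, 0, 0],
  [0, 0, 0, 0],
  [0, 0, 0, 0],
  [0, -20, 0, 0],
  [0, -55, 0, 0],
  [0, -90, 0, 0],
  [0, -120, 0, 0],
  [0, -130, 20, 0],
  [0, -130, 40, 0],
], hand=0.5)

```text
time: 45.1
tool_pos: [0.4642, -0.2704, 0.2798]
orientation: [-0.521, 0.525, 0.477, -0.475]
ft_force: [0.2, -0.1, -0.1]
width: 0.499
```

>>> move_arm([
  [0, 0, 15, 0],
  [0, 0, 15, 0],
  [0, 0, 15, 0],
])

```text
time: 45.35
tool_pos: [0.4473, -0.2687, 0.2769]
orientation: [-0.523, 0.524, 0.475, -0.475]
ft_force: [0.1, -0.9, 0.4]
width: 0.503
```

Run:
```python
from h import *
import pickle
ci=camera_info('wrist');pickle.dump(ci,open('w25.pkl','wb'))
im=snap('wrist','w25.png')[:,:,::-1]
cv2.imwrite('pics/w25a.png',cv2.resize(im[60:260,150:450],None,fx=2.6,fy=2.6,interpolation=cv2.INTER_CUBIC))
im=snap('scene','s25.png')[:,:,::-1]
cv2.imwrite('pics/s25a.png',cv2.resize(im[220:350,260:380],(552,598),interpolation=cv2.INTER_CUBIC))
go([.517,-.1742,.2],84.5)
```

```text
shift [100.4  76.6 -59.4] turn 0.0 rows>= 4 jaw 84.52 q7 1.91 tcp [ 0.4482 -0.2685  0.2765]
```

View pics/w25a.png

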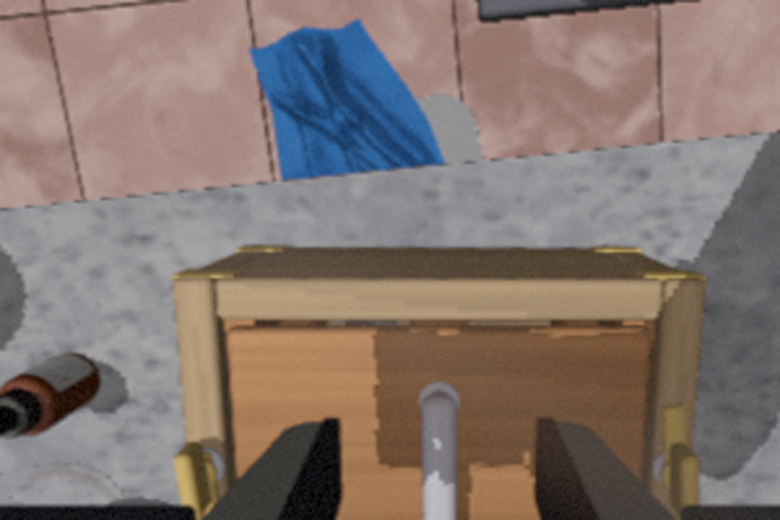

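View pics/s25a.png

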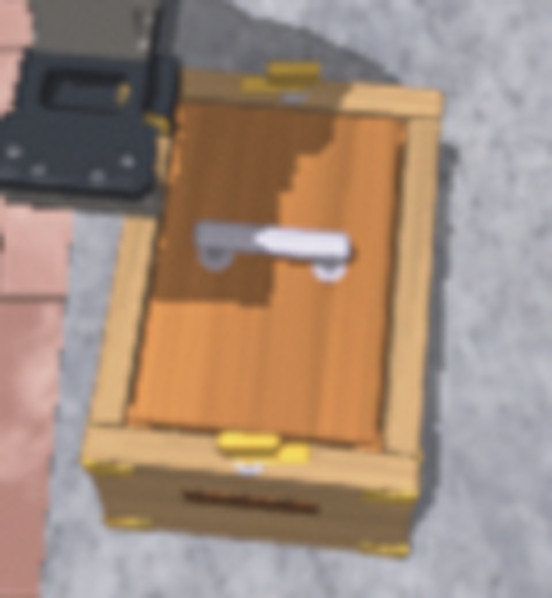

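The panel is seated flat. To turn the buttons back counter-clockwise I need the wrist on its other half-turn, so I'm turning it by +175°.

>>> move_arm([
  [0, 0, 0, 7],
  [0, 0, 0, 14],
  [0, 0, 0, 21],
  [0, 0, 0, 28],
  [0, 0, 0, 35],
  [0, 0, 0, 42],
  [0, 0, 0, 49],
  [0, 0, 0, 56],
  [0, 0, 0, 63],
  [0, 0, 0, 70],
], hand=0.4)

```text
time: 46.28
tool_pos: [0.4484, -0.2683, 0.276]
orientation: [0.702, -0.702, -0.087, 0.088]
ft_force: [-0.2, -0.2, 1.2]
width: 0.396
```

>>> move_arm([
  [0, 0, 0, 7],
  [0, 0, 0, 14],
  [0, 0, 0, 21],
  [0, 0, 0, 28],
  [0, 0, 0, 35],
  [0, 0, 0, 42],
  [0, 0, 0, 49],
  [0, 0, 0, 56],
  [0, 0, 0, 63],
  [0, 0, 0, 70],
])

```text
time: 47.12
tool_pos: [0.4484, -0.2683, 0.276]
orientation: [-0.625, 0.625, -0.331, 0.331]
ft_force: [-0.1, 0.7, -0.0]
width: 0.4
```

>>> move_arm([
  [0, 0, 0, 7],
  [0, 0, 0, 14],
  [0, 0, 0, 21],
  [0, 0, 0, 28],
  [0, 0, 0, 35],
  [0, 0, 0, 35],
  [0, 0, 0, 35],
  [0, 0, 0, 35],
])

```text
time: 47.78
tool_pos: [0.4479, -0.2683, 0.2762]
orientation: [0.499, -0.499, 0.501, -0.501]
ft_force: [-0.2, 0.2, 0.8]
width: 0.398
```

Run:
```python
from h import *
snap('wrist','w26.png')
print(sense()['q'].round(2));go([.4978,-.3774,.22],-90.5)
```

```text
[ 0.36  0.19  0.14  1.85 -0.03  1.11 -1.07]
shift [108.7  56.3  50.7] turn 0.2 rows>= 4 jaw -90.33 q7 -1.07 tcp [ 0.4478 -0.2684  0.2763]
```

View pics/w26.png

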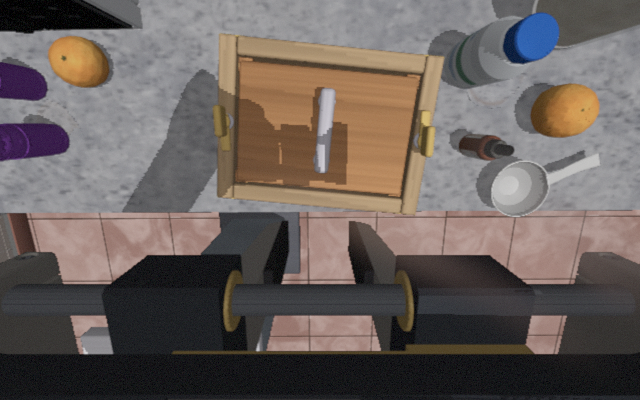

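>>> move_arm([
  [25, 5, 12, 0],
  [60, 15, 28, 0],
  [90, 35, 42, 0],
  [107, 52, 50, 0],
  [109, 56, 51, 0],
  [109, 56, 51, 0],
  [109, 56, 51, 0],
])

```text
time: 48.42
tool_pos: [0.4975, -0.377, 0.2206]
orientation: [0.498, -0.498, 0.502, -0.501]
ft_force: [-0.3, -0.6, -0.0]
width: 0.405
```

Run:
```python
from h import *
snap('wrist','w27.png')
print(proj(camera_info('wrist'),[.4977,-.3773,.159]))
go([.4978,-.3774,.143],-90.5)
```

```text
[317.84875308 206.96989136]
shift [ 0.6 78.4 -0.1] turn 0.1 rows>= 2 jaw -90.4 q7 -0.91 tcp [ 0.4978 -0.3768  0.2214]
```

View pics/w27.png

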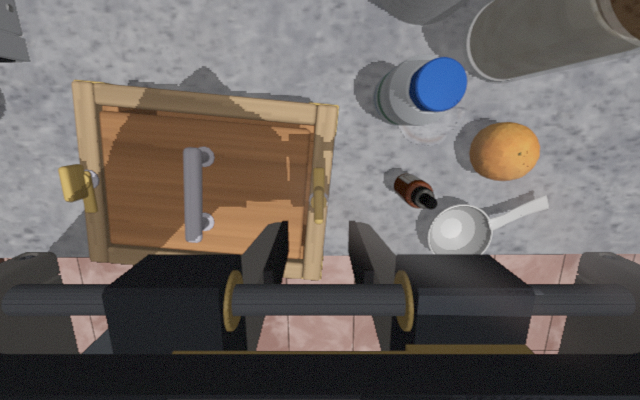

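>>> move_arm([
  [0, 25, 0, 0],
  [0, 55, 0, 0],
  [0, 74, 0, 0],
  [0, 78, 0, 0],
  [0, 78, 0, 0],
  [0, 78, 0, 0],
])

```text
time: 48.97
tool_pos: [0.4985, -0.3779, 0.1445]
orientation: [-0.498, 0.498, -0.501, 0.503]
ft_force: [0.6, 0.3, 0.3]
width: 0.404
```

>>> move_arm([
  [0, 0, 0, 0],
  [0, 0, 0, 0],
  [0, 0, 0, 0],
  [0, 0, 0, 0],
  [0, 0, 0, 0],
  [0, 0, 0, 0],
], hand=0, newtons=25)

```text
time: 49.47
tool_pos: [0.4978, -0.3772, 0.1432]
orientation: [0.498, -0.498, 0.502, -0.502]
ft_force: [-1.3, 3.8, 6.0]
width: 0.088
```

>>> move_arm([
  [0, 0, 0, -7],
  [0, 0, 0, -14],
  [0, 0, 0, -21],
  [0, 0, 0, -28],
  [0, 0, 0, -35],
  [0, 0, 0, -42],
  [0, 0, 0, -49],
  [0, 0, 0, -49],
])

```text
time: 50.13
tool_pos: [0.4978, -0.3772, 0.1432]
orientation: [0.662, -0.662, 0.249, -0.249]
ft_force: [-1.1, 3.3, 6.3]
width: 0.084
```

Run:
```python
from h import *
s=sense();print(s['ft_force'],s['ft_torque'],s['width'])
go([.4978,-.3774,.143],-5.5)
```

```text
[-1.11924033  3.29695507  6.26486413] [0.86797979 0.21982096 0.04470128] 0.08419247652993506
shift [ 0.1  0.2 -0.2] turn -35.7 rows>= 5 jaw -41.18 q7 -0.14 tcp [ 0.4978 -0.3772  0.1432]
```

>>> move_arm([
  [0, 0, 0, -7],
  [0, 0, 0, -14],
  [0, 0, 0, -21],
  [0, 0, 0, -28],
  [0, 0, 0, -35],
  [0, 0, 0, -36],
  [0, 0, 0, -36],
  [0, 0, 0, -36],
])

```text
time: 50.8
tool_pos: [0.4978, -0.3772, 0.1432]
orientation: [0.707, -0.706, 0.034, -0.034]
ft_force: [-1.1, 3.9, 5.0]
width: 0.086
```

>>> move_arm([
  [0, 0, 0, 0],
  [0, 0, 0, 0],
  [0, 0, 0, 0],
  [0, -25, 0, 0],
  [0, -60, 0, 0],
  [0, -75, 0, 0],
  [0, -75, 0, 0],
  [0, -75, 0, 0],
], hand=0.4)

```text
time: 51.47
tool_pos: [0.4977, -0.3784, 0.2181]
orientation: [-0.706, 0.707, -0.034, 0.034]
ft_force: [0.0, -0.1, -0.8]
width: 0.397
```

Run:
```python
from h import *
snap('wrist','w28.png')
go([.517,-.174,.22],-90.5)
```

```text
shift [  0.3  -3.2 204.9] turn 85.0 rows>= 12 jaw -5.52 q7 0.43 tcp [ 0.497  -0.3779  0.2168]
```

View pics/w28.png

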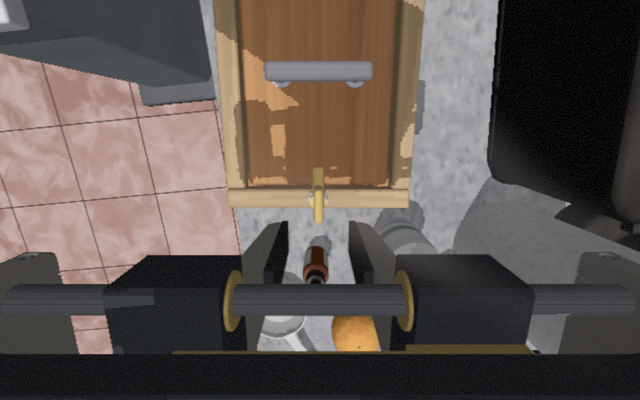

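The right button is square over the panel again. Now the left one.

>>> move_arm([
  [0, -3, 18, 7],
  [0, -3, 40, 14],
  [0, -3, 62, 21],
  [0, -3, 84, 28],
  [0, -3, 106, 35],
  [0, -3, 128, 42],
  [0, -3, 150, 49],
  [0, -3, 172, 56],
  [0, -3, 192, 63],
  [0, -3, 205, 70],
])

```text
time: 52.35
tool_pos: [0.5163, -0.1712, 0.2186]
orientation: [-0.558, 0.559, -0.435, 0.433]
ft_force: [-0.3, 0.7, 0.3]
width: 0.4
```

>>> move_arm([
  [0, 0, 0, 7],
  [0, 0, 0, 14],
  [0, 0, 0, 15],
  [0, 0, 0, 15],
  [0, 0, 0, 15],
])

```text
time: 52.77
tool_pos: [0.5166, -0.1739, 0.2195]
orientation: [0.498, -0.499, 0.502, -0.501]
ft_force: [-0.8, -0.7, -0.6]
width: 0.4
```

Run:
```python
from h import *
snap('wrist','w29.png')
print(proj(camera_info('wrist'),[.5165,-.1737,.159]))
go([.5165,-.1737,.143],-90.5)
```

```text
[316.93573975 207.45739757]
shift [-0.3 76.8 -0.1] turn 0.1 rows>= 2 jaw -90.38 q7 -1.32 tcp [ 0.5167 -0.174   0.2198]
```

View pics/w29.png

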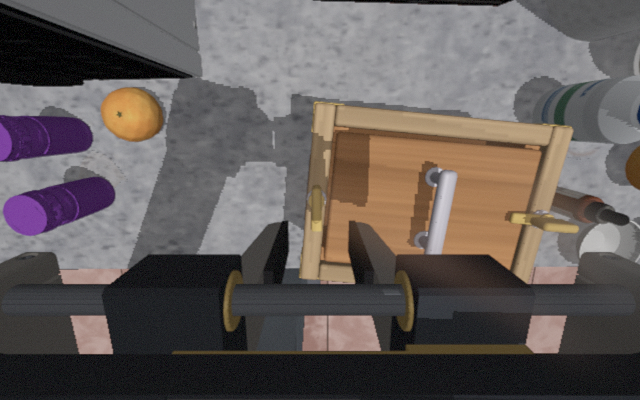

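>>> move_arm([
  [0, 25, 0, 0],
  [0, 55, 0, 0],
  [0, 73, 0, 0],
  [0, 77, 0, 0],
  [0, 77, 0, 0],
  [0, 77, 0, 0],
])

```text
time: 53.32
tool_pos: [0.5176, -0.1742, 0.1441]
orientation: [-0.498, 0.498, -0.502, 0.502]
ft_force: [-0.2, -1.5, -0.1]
width: 0.4
```

>>> move_arm([
  [0, 0, 0, 0],
  [0, 0, 0, 0],
  [0, 0, 0, 0],
  [0, 0, 0, 0],
  [0, 0, 0, 0],
  [0, 0, 0, 0],
], hand=0, newtons=25)

```text
time: 53.82
tool_pos: [0.5176, -0.1722, 0.1442]
orientation: [0.499, -0.498, 0.502, -0.502]
ft_force: [-0.8, 5.5, 6.5]
width: 0.089
```

>>> move_arm([
  [0, 0, 0, -7],
  [0, 0, 0, -14],
  [0, 0, 0, -21],
  [0, 0, 0, -28],
  [0, 0, 0, -35],
  [0, 0, 0, -42],
  [0, 0, 0, -49],
  [0, 0, 0, -49],
])

```text
time: 54.48
tool_pos: [0.5178, -0.1728, 0.1443]
orientation: [0.662, -0.661, 0.249, -0.249]
ft_force: [-1.4, 4.6, 5.7]
width: 0.081
```

>>> move_arm([
  [0, 0, 0, -7],
  [0, 0, 0, -14],
  [0, 0, 0, -21],
  [0, 0, 0, -28],
  [0, 0, 0, -35],
  [0, 0, 0, -36],
  [0, 0, 0, -36],
  [0, 0, 0, -36],
])

```text
time: 55.15
tool_pos: [0.5182, -0.173, 0.1442]
orientation: [0.707, -0.706, 0.034, -0.036]
ft_force: [1.4, 4.6, 5.2]
width: 0.084
```

Run:
```python
from h import *
s=sense();print(s['ft_force'],s['ft_torque'],s['width'])
go([.5165,-.1737,.143],-5.5)
```

```text
[1.44411118 4.6169602  5.15207608] [ 1.08680176 -0.25444463 -0.02615798] 0.08379046489201637
shift [-1.7  1.2 -0.9] turn -0.2 rows>= 1 jaw -5.71 q7 0.01 tcp [ 0.5182 -0.173   0.1442]
```

Release, lift clear and move back towards the base for a final look.

>>> move_arm([
  [0, 0, 0, 0],
  [0, 0, 0, 0],
  [0, 0, 0, 0],
  [0, -25, 0, 0],
  [0, -60, 0, 0],
  [0, -100, 0, 0],
  [0, -140, 0, 0],
  [0, -170, 0, 0],
  [0, -190, -20, 0],
  [0, -190, -60, 0],
], hand=0.4)

```text
time: 55.98
tool_pos: [0.5147, -0.2303, 0.3393]
orientation: [-0.706, 0.707, -0.028, 0.035]
ft_force: [1.7, 0.4, -0.2]
width: 0.402
```

>>> move_arm([
  [0, 0, -40, 0],
  [0, 0, -80, 0],
  [0, 0, -90, 0],
  [0, 0, -90, 0],
  [0, 0, -90, 0],
])

```text
time: 56.4
tool_pos: [0.5025, -0.3229, 0.3328]
orientation: [0.707, -0.706, 0.035, -0.034]
ft_force: [0.4, 0.8, 0.7]
width: 0.401
```

Run:
```python
from h import *
import pickle
pickle.dump(camera_info('wrist'),open('w30.pkl','wb'))
snap('wrist','w30.png');im=snap('scene','s30.png')[:,:,::-1]
cv2.imwrite('pics/s30a.png',cv2.resize(im[220:400,240:390],(500,600),interpolation=cv2.INTER_CUBIC))
s=sense();print(s['ft_force'],s['tool_pos'],s['time'])
```

```text
[ 0.8162376   1.02908008 -0.29843573] [ 0.50340478 -0.32095782  0.3334105 ] 56.5
```

View pics/w30.png

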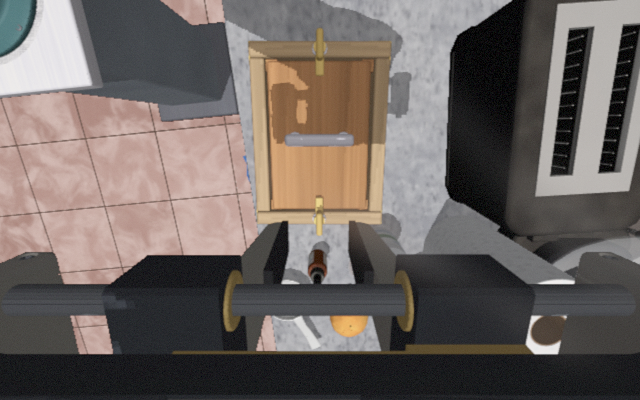

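View pics/s30a.png

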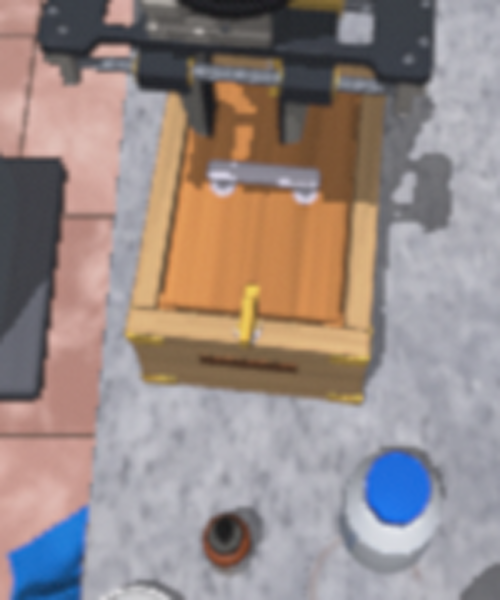

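Run:
```python
from h import *
import pickle
np.set_printoptions(precision=4,suppress=True)
ci=pickle.load(open('w30.pkl','rb'))
C=np.array([onz(ci,*p,.132)[:2] for p in((249,43),(391,43),(382,222),(258,223))]);print('case',C.mean(0))
print('handle',onz(ci,320,140,.162)[:2])
for n,a,b in(('L wing',(319.5,30),(320,58)),('R wing',(319,206),(319,234))):
    a=onz(ci,*a,.159);b=onz(ci,*b,.159);d=a-b;print(n,np.degrees(np.arctan2(-d[0],d[1])),'case -5.6')
close_job()
```

```text
case [ 0.5086 -0.2754]
handle [ 0.5085 -0.2748]
L wing -4.390270264218518 case -5.6
R wing -5.54580582838738 case -5.6
the job is handed in; nothing more can be done
```

The spice case is packed and closed, and I handed the job in at about 56 s of the 210 s allowed. The hand-in gives no verdict, so what follows is from my own checks.

- **Buttons and panel out:** I turned both buttons aside by about 85°. Then I lifted the panel out by its handle and laid it flat between the case and the jars.
- **Jars:** Only three red-capped jars were there. They stand in pockets 1, 2 and 3, and looked upright in the last pictures before I closed the case. Pocket 0 is empty.
- **Panel knocked:** The panel had been knocked about 2 cm aside, so I measured it again before picking it up. It then sat about 6 mm lower and 5 mm off along the handle in the grip, and I allowed for that when fitting it.
- **Final look:**
  - The handle's middle lies within 1 mm of the case centre, and the panel looked flat when I seated it.
  - Both buttons are within about 1.5° of square to the case.
  - The brown and white bottles looked undisturbed, but I did not measure them again.
  - The gripper was about 17 cm clear of the case.

None of these last checks failed or disagreed.

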